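# Check a plate warmer with a spring-tipped surface probe

## Robot

A 6-joint arm with a two-finger parallel gripper is mounted at the origin on the work surface. World frame = base frame: x ahead of the robot, y to its left, z up, the work surface at z = 0. Lengths are in m, angles in degrees, forces in N, time in s.
With the tool pointing down it reaches from about 0.375 to 0.9 m from the base axis. Payload 3.1 kg.
Tool frame: the origin (TCP) lies between the finger pads; the fingertips stand 11 mm ahead of it and the grasp point (between the pads) lies 8 mm behind it; x points along the fingers, y is the direction in which the jaws open and shut, and the axes are right-handed (so a half turn about x gives the same grasp; the last joint's range is limited). The gripper opens to 87 mm and grips with 3 to 60 N. Pads are 19 mm wide; open, the fingers measure 117 mm over their backs; the gripper's body (75 mm by 190 mm) begins 51 mm behind the grasp point.
Start: joints at [61.793, 30.224, 82.088, -0, 67.689, -10.227], TCP at [0.193, 0.594, 0.209] pointing down, gripper open.
Joint ranges: [-176.69, 176.69], [-43.24, 126.21], [12.49, 139.97], [-82, 262], [0, 151.66], [-163.58, 163.58]. Speed limits (degrees/s): [159.86, 159.86, 180, 180, 180, 180].

## Interface

Orientations are given as a 3x3 rotation matrix whose columns are the frame's x, y, z axes.
In Python, from rig import bot gives the robot as it stands.
- The arm moves only by the shell command python3 -m inch 'ROWS' [OPENING]. ROWS is a JSON object of lists of equal length, an entry for each row: "dp": the shift along the tool's x, y, z in mm, a list of three; "yaw": the turn about the tool's x in degrees. In form: {"dp": [[tx, ty, tz], ...], "yaw": [yaw, ...]}. A call has 1 to 20 rows; each row shifts and turns the commanded pose from where the row before left it, along the tool's axes as they then stand; what a row does not reach is not made up. A row lasts 1/12 s, in which the tool goes at most 41.7 mm and 7.16 degrees, less where a joint would pass 70% of its speed; a pose out of reach is approached as far as the arm can. A call is refused whole if a number of a shift passes 41.7 or a number of a turn 7.16, either way. A call with a gripper value outside its range is refused whole. OPENING is the finger opening in mm, from 0 to 87, set as the call begins (- or left out, the last holds). The fingers move at their own pace and stop on an object; the grip force is fixed at half the most. Time passes only in rows, so rows that do not move let the fingers close. It gives the time, the measured TCP pose, the force and the opening at its end, in the units of the state.
- bot.read_state(): the state, without advancing time (a new reading comes with each control period).
- bot.capture(name): name is "scene" or "top" or "wrist"; returns a dict with "color" (480x640x3 uint8, red, green, blue), "intrinsics" (3x3 intrinsics, pixels), "k1" (the pictures are not rectified: a ray, as slopes to the right and down, at radius r is drawn at 1 + k1 r^2 times it, then the intrinsics apply), "pose" (4x4, takes a point from camera to world coordinates). Camera axes: x right, y down, z forward; pixel columns grow to the right and rows downward; lengths in m; the calibration is good to about 2 mm. A picture is of the moment at which its call begins. There is no depth.
- bot.hand_in(): hands the job in, once; it reports no verdict.
The state is a dict: "time_s": time; "joint_positions": joint angles; "qvel": joint speeds; "tau": joint torques, N m; "position": TCP position; "tcp_rot": TCP orientation; "force": force on the tool from outside, world axes, zero at the start; "moment": the same for the moment, N m; "opening": opening from 0.0 (shut) to 1.0 (fully open).
Only numpy, scipy, OpenCV 4.12 (cv2) and the standard library are available. Lean on these libraries where they do the work, as an engineer would, in place of code of your own. Each camera call takes 0.05 s, during which the arm holds its last target.

## Task

Take the thick square-handled surface thermometer probe out of its stand and hold its tip inside the printed ring on the level plate of the warmer, upright and pressed lightly so that the spring tip is about half pushed in, for about two seconds. Then move it to the ring on the sloping plate and hold it there in the same light way, square to that plate, and finish while still holding it there: do not let go or put it back. Press gently and never hard, and leave the slender probe, the bottle and the tip box where they are.

Things in the scene. Friction and masses are not known exactly. Their poses are not given: they have to be found in the camera images.
- probe_mid (a point): Centre of the surface probe's grey square handle, 22 x 22 mm and 80 mm long, flats facing this point's x and y; z runs along the probe from tip to handle top. Loose, about 0.13 kg, upright in one hole of the stand; the handle's lower end rests on the stand, so the point starts 115 mm above the table. Below the handle: steel shaft, 14 mm diameter, 45 mm long, then the spring tip
- probe_tip (a joint): How far the probe's spring tip is pushed in, in m: 0 free, 0.008 fully in against its stop. It takes about 0.7 N to start moving and about 4.3 N to push fully in, 0.45 N more for each mm; half way (0.004) is about 2.5 N
- tip_face (a point): Centre of the flat end face of the probe's spring tip, a steel disc of 10 mm diameter; it moves with the tip. z axis as the probe's. With the tip free it is 105 mm below the handle's centre. It starts inside the stand, 65 mm below the stand's top, so the probe must be raised over 65 mm to come clear
- level_spot (a point): Centre dot of the printed ring (27 mm outside, 23 mm inside diameter) on the level aluminium plate at the back of the warmer, 92 mm above the table; 50 mm behind the middle of the case and 30 mm to its -y side. z axis up
- slope_spot (a point): Centre dot of the same kind of ring on the aluminium plate that slopes down to the warmer's front, about 65 mm above the table, 61 mm in front of the middle of the case and 30 mm to its +y side. z axis is the plate's outward normal, 25 degrees (0.436 rad) off vertical, leaning to the front of the warmer
- warmer: The fixed plate warmer, a white case 240 x 180 mm, 92 mm high at the back, its front half sloping down to about 35 mm: origin on the table under the middle of its case, x axis from its sloping front to its back, z up
- slope: The fixed sloping plate of the warmer: origin at the centre of its surface, z axis the outward normal, leaning 25 degrees to the warmer's front; plate 105 x 150 mm
- stand: Fixed white plastic block, 90 mm (x) by 170 mm (y) and 75 mm high, origin on the table under its middle. Two through holes of 18 mm diameter at 40 mm either side along its y axis; one holds the surface probe, the other the slender probe
- needle_mid (a point): Bystander: the slender probe in the other hole of the stand, 80 mm away, a round grey pen 12 mm in diameter that stands 62 mm above the stand, with a 25 mm flange at its foot. Leave it. The point is on its axis, half-way up what stands above the stand
- bottle_mid (a point): Bystander: white reagent bottle, 38 mm diameter, 90 mm high; its centre. Leave it standing
- tipbox_mid (a point): Bystander: closed pale tip box with a clear lid, 77 x 112 x 57 mm; its centre. Leave it
Things that resemble listed ones, but are neither listed nor needed, are in the scene too. Several things have the shape of the stand; the one meant has the colours described above.

How it is judged:
By the outcome, as a careful person would: the job done as asked, in the order asked, and still so for the second after the job is handed in, while the arm keeps its last pose, push and grip.
It also fails if it takes over 54 s, if anything falls off the work surface, if the arm or the gripper's body presses on something with over 40 N, if the wrist force passes 120 N, or if a joint passes its speed limit or range.

## Working session

There is one attempt and no reset: what is moved stays moved. The work goes in short steps, Python scripts to look and compute and a shell command to move; the robot and the scene stay as the last step left them, time stands still between calls to the robot, and variables do not carry over. Pictures are saved under pics/ and viewed, and the job is handed in when it is done.

```bash
ls; mkdir -p pics
python3 - <<'E'
from rig import bot
import cv2,numpy as np
s=bot.read_state();print(s)
for n in ["scene","top","wrist"]:
    c=bot.capture(n);cv2.imwrite(f"pics/{n}0.png",c["color"][:,:,::-1]);print(n,c["intrinsics"].tolist(),c["k1"],np.round(c["pose"],4).tolist())
E
```

```text
pics
{'time_s': 0.0, 'joint_positions': array([ 6.17934528e+01,  3.02794408e+01,  8.21556863e+01, -6.18932158e-04,
        6.76877890e+01, -1.02283620e+01]), 'qvel': array([ 0.05127125,  0.03311756,  0.03138203,  0.15425119,  0.05450586,
       -0.04433459]), 'tau': array([ 1.50021508e-03, -4.40059912e+01, -1.76595998e+01,  6.35538809e-02,
        5.82436868e-02, -1.68347729e-04]), 'position': array([0.19253555, 0.59381738, 0.20777045]), 'tcp_rot': array([[-1.00516704e-03,  3.08649893e-01,  9.51175185e-01],
       [-1.89525808e-03,  9.51173370e-01, -3.08651307e-01],
       [-9.99997699e-01, -2.11296858e-03, -3.71116916e-04]]), 'force': array([-0.72612838,  0.15280329,  0.08421982]), 'moment': array([-0.00452034, -0.04305704,  0.02432927]), 'opening': 1.002397859389443}
scene [[550.6458674066366, 0.0, 322.48727854789394], [0.0, 550.6458674066366, 232.4452430988133], [0.0, 0.0, 1.0]] -0.08478898100047581 [[-0.621, 0.6351, -0.4594, 1.0224], [0.7837, 0.5107, -0.3535, 0.3589], [0.0102, -0.5796, -0.8149, 0.869], [0.0, 0.0, 0.0, 1.0]]
top [[451.72867872641757, 0.0, 317.3721524506136], [0.0, 451.72867872641757, 243.97448540405736], [0.0, 0.0, 1.0]] -0.09790948825377883 [[0.0302, -0.9979, 0.0566, 0.5139], [-0.9991, -0.0285, 0.031, -0.0079], [-0.0293, -0.0574, -0.9979, 0.9912], [0.0, 0.0, 0.0, 1.0]]
wrist [[390.6474209635102, 0.0, 315.87319208024167], [0.0, 390.6474209635102, 244.30145286725644], [0.0, 0.0, 1.0]] -0.07615285727452796 [[0.3086, 0.9216, 0.2354, 0.1278], [0.9512, -0.2985, -0.0782, 0.6157], [-0.0018, 0.248, -0.9687, 0.3844], [0.0, 0.0, 0.0, 1.0]]
```

View pics/scene0.png

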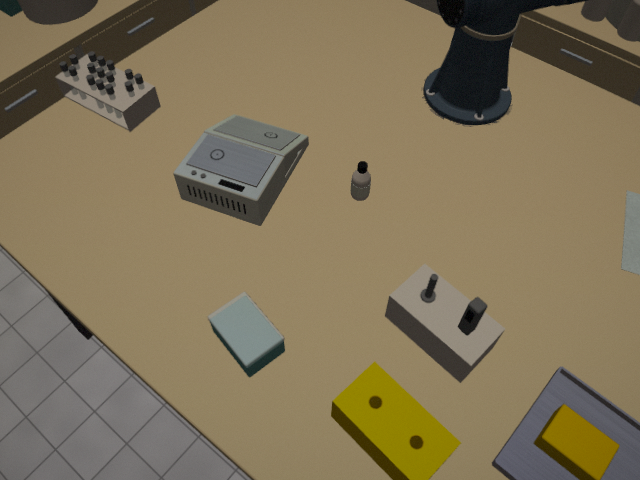

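View pics/top0.png

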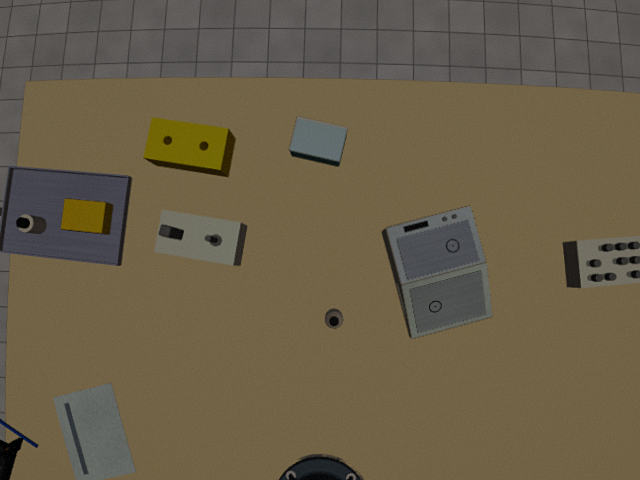

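View pics/wrist0.png

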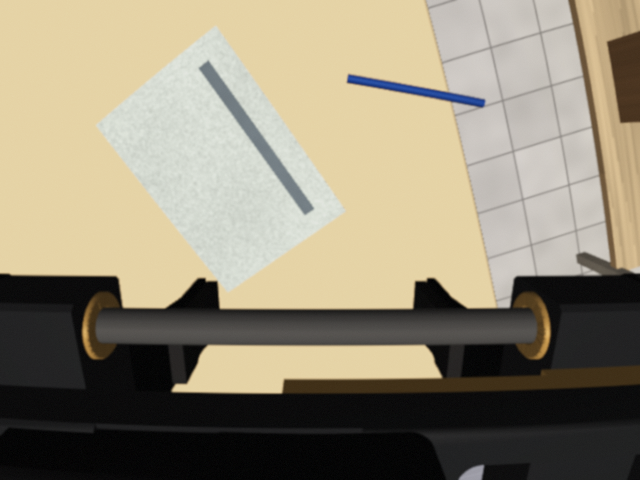

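The pictures show:
- **Stand:** the white stand is at top-view (200,237). The thick probe is at (172,232) and the slender one at (213,240).
- **Warmer:** its sloping plate faces the robot. The level ring is at (453,246) and the slope ring at (435,307).

Next I'll zoom in and measure.

```bash
cat > h.py <<'E'
import numpy as np,cv2
from rig import bot
def ray(c,u,v):
    K=np.array(c["intrinsics"]);P=np.array(c["pose"])
    d=np.array([(u-K[0,2])/K[0,0],(v-K[1,2])/K[1,1]]);s=d.copy()
    for _ in range(30): s=d/(1+c["k1"]*(s@s))
    w=P[:3,:3]@np.array([s[0],s[1],1.]);return P[:3,3],w/np.linalg.norm(w)
def onplane(c,u,v,z):
    o,w=ray(c,u,v);return o+w*(z-o[2])/w[2]
def proj(c,p):
    K=np.array(c["intrinsics"]);P=np.array(c["pose"])
    q=P[:3,:3].T@(np.asarray(p)-P[:3,3]);s=q[:2]/q[2];s=s*(1+c["k1"]*(s@s))
    return np.array([K[0,0]*s[0]+K[0,2],K[1,1]*s[1]+K[1,2]])
def tri(c1,p1,c2,p2):
    o1,w1=ray(c1,*p1);o2,w2=ray(c2,*p2)
    A=np.stack([w1,-w2],1);t=np.linalg.lstsq(A,o2-o1,rcond=None)[0]
    a=o1+w1*t[0];b=o2+w2*t[1];return (a+b)/2,np.linalg.norm(a-b)
def crop(c,x0,y0,w,h,f,name,gain=1.0):
    im=c["color"][y0:y0+h,x0:x0+w,::-1];im=np.clip(im*gain,0,255).astype(np.uint8)
    cv2.imwrite(name,cv2.resize(im,None,fx=f,fy=f,interpolation=cv2.INTER_CUBIC))
E
python3 - <<'E'
from h import *
t=bot.capture("top");s=bot.capture("scene")
import pickle;pickle.dump((t,s),open("c0.pkl","wb"))
crop(t,145,200,110,75,7,"pics/t_st.png",1.4);crop(s,380,260,130,120,5,"pics/s_st.png",1.6)
crop(t,375,200,125,140,4,"pics/t_w.png",1.4);crop(s,170,110,145,115,5,"pics/s_w.png",1.6)
E
```

```text
(no output)
```

View pics/t_st.png

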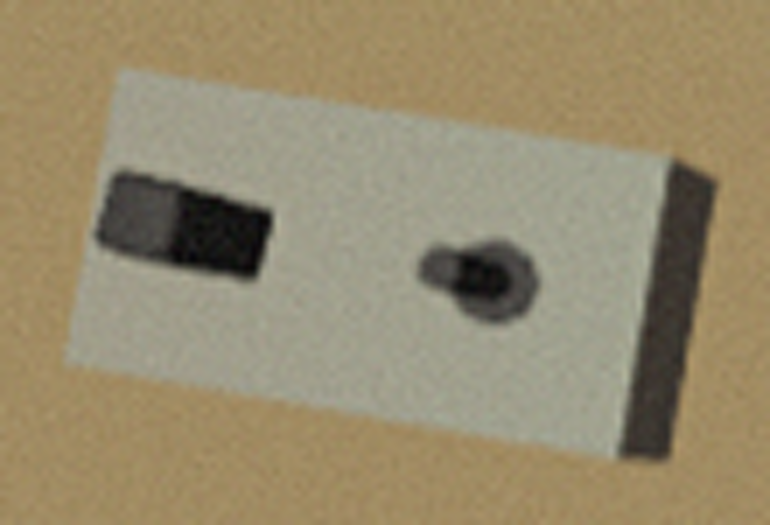

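View pics/s_st.png

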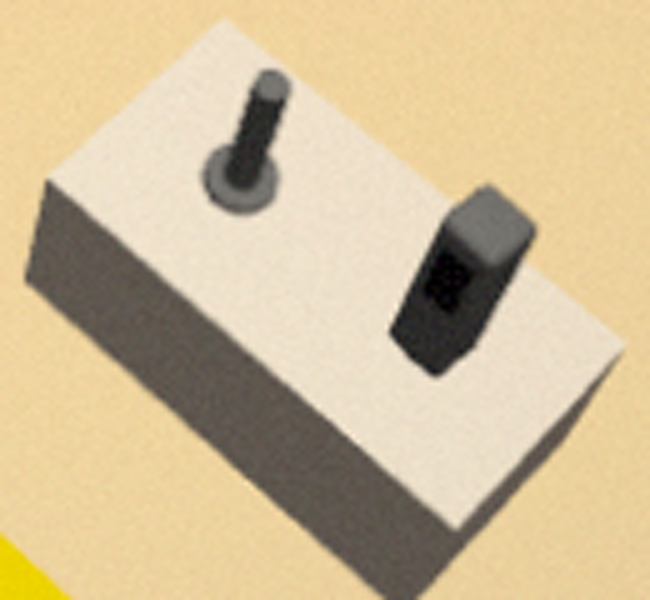

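View pics/t_w.png

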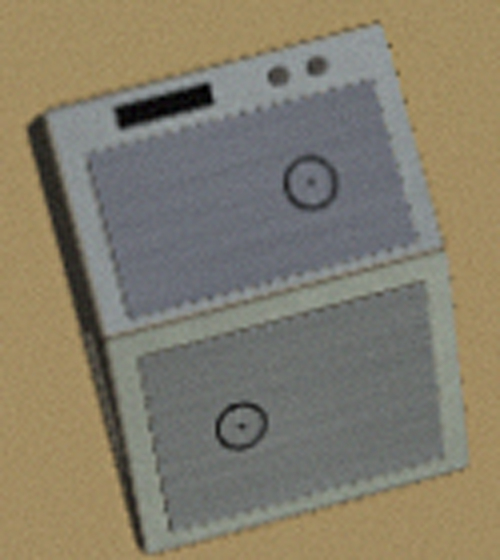

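View pics/s_w.png

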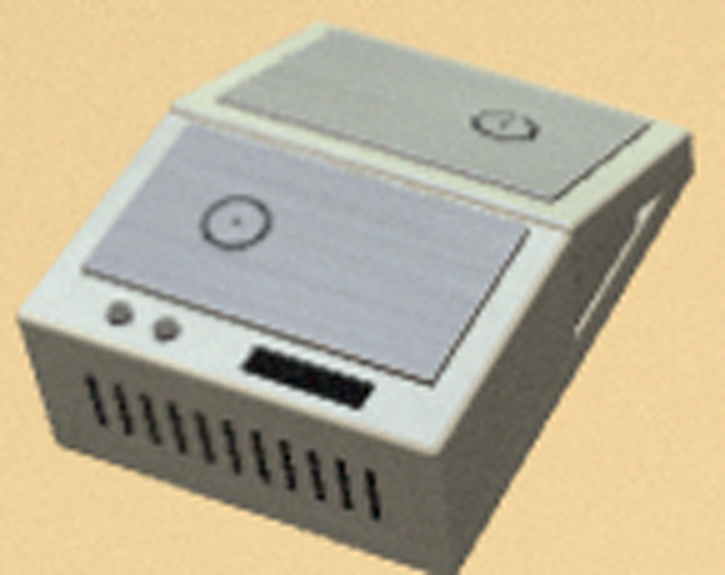

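Run:
```python
from h import *
import pickle;t,s=pickle.load(open("c0.pkl","rb"))
f=lambda x0,y0,k,p:(x0+(p[0]+.5)/k-.5,y0+(p[1]+.5)/k-.5)
T=lambda p:f(145,200,7,p);S=lambda p:f(380,260,5,p);TW=lambda p:f(375,200,4,p);SW=lambda p:f(170,110,5,p)
np.set_printoptions(precision=4,suppress=True)
def both(n,a,b,z):
    print(n,tri(t,a,s,b),"top",onplane(t,*a,z)[:2],"scene",onplane(s,*b,z)[:2])
both("handle top",T((141,214)),S((490,227)),.155)
both("needle top",T((437,265)),S((272,84)),.137)
both("level",TW((311,182)),SW((236,221)),.092)
both("slope",TW((241,427)),SW((506,124)),.065)
tc=[onplane(t,*T(p),.075)[:2] for p in [(118,70),(672,158),(618,457),(66,362)]]
sc=[onplane(s,*S(p),.075)[:2] for p in [(456,528),(48,180),(226,20),(623,347)]]
for q in(tc,sc):
    q=np.array(q);print(q.tolist(),"ctr",q.mean(0))
    for i in range(4):
        e=q[(i+1)%4]-q[i];print(np.linalg.norm(e),np.degrees(np.arctan2(e[1],e[0])))
hs=np.array([onplane(s,*S(p),.155)[:2] for p in [(488,186),(536,230),(490,268),(444,222)]])
for i in range(4):
    e=hs[(i+1)%4]-hs[i];print("h",np.linalg.norm(e),np.degrees(np.arctan2(e[1],e[0])))
# warmer edges
w=[onplane(t,*TW(p),.092)[:2] for p in [(48,113),(378,22),(443,247),(105,335)]]
w2=[onplane(s,*SW(p),.092)[:2] for p in [(435,450),(22,320),(172,108),(573,228)]]
for q in(w,w2):
    q=np.array(q);print("w",q.tolist())
    for i in range(4):
        e=q[(i+1)%4]-q[i];print(np.linalg.norm(e),np.degrees(np.arctan2(e[1],e[0])))
```

```text
handle top (array([0.5794, 0.3085, 0.1551]), np.float64(0.0005277094594554748)) top [0.5793 0.3088] scene [0.5795 0.3083]
needle top (array([0.5689, 0.2296, 0.1409]), np.float64(0.0011488305554078816)) top [0.5688 0.2311] scene [0.5668 0.2284]
level (array([ 0.57  , -0.2477,  0.0986]), np.float64(0.0004908821499583221)) top [ 0.5702 -0.2493] scene [ 0.5662 -0.2532]
slope (array([ 0.4464, -0.2214,  0.0715]), np.float64(0.0005291826565718425)) top [ 0.4457 -0.2227] scene [ 0.4418 -0.2264]
[[0.6284376751706466, 0.3485321653588231], [0.6061968312236639, 0.1797481943975795], [0.5180819436040933, 0.19218337891489054], [0.5408561765849003, 0.3599428046717321]] ctr [0.5734 0.2701]
0.17024301452018512 -97.50667768282855
0.08898801736295239 171.96719921669725
0.16929822981392723 82.26905496380186
0.0883216937340674 -7.423023348757806
[[0.6279138712518672, 0.34607459329685153], [0.6058718117654109, 0.17889295097027155], [0.5163698457787178, 0.19146350472167448], [0.5412300763281, 0.3580378277525997]] ctr [0.5728 0.2686]
0.16862844931214008 -97.51083999708857
0.0903804223109191 172.0051020531096
[... 209 characters left out ...]
9277358647124338 166.98690452533674
w [[0.6009328396689928, -0.11711676093816932], [0.6516919517960962, -0.28247159866444094], [0.5396376430880052, -0.31644143490127324], [0.49137154942612665, -0.14783744308077673]]
0.1729702570484691 -72.9350410562186
0.11709021254573482 -163.1350519902864
0.17537651454850872 105.974774903247
0.11378680341317561 15.66334917640493
w [[0.6019228015075484, -0.1162589866560993], [0.6530037440124982, -0.28031907075163154], [0.5380993164550716, -0.3174479287501023], [0.4874910443152727, -0.14899901006251992]]
0.17182832677014315 -72.70575709108691
0.12075421139061983 -162.09289354529656
0.17588699615375689 106.72220746644943
0.11902325901589536 15.966333728636185
```

```bash
python3 -m inch '{"dp":[[0,-3,10],[0,-7,21],[0,-8,24],[0,-8,24],[0,-8,24],[0,-8,24],[0,-8,24],[0,-8,24],[0,-8,24],[0,-8,24],[0,-8,24],[0,-8,24],[0,-8,24],[0,-8,24],[0,-8,24],[0,-8,24],[0,-8,24],[0,-8,24],[0,-6,18],[0,-4,10]],"yaw":[0,0,0,0,0,0,0,0,0,0,0,0,0,0,0,0,0,0,0,0]}' 50
python3 - <<'E'
from h import *
s=bot.read_state();R=s["tcp_rot"];d=np.array([.579,.3085,.117])-s["position"]
print(np.round(R.T@d*1000,1),np.degrees(np.arctan2(R[1,1],R[0,1])))
c=bot.capture("wrist");crop(c,0,0,640,480,1,"pics/w1.png",1.3)
E
```

```text
time_s: 1.92
position: [0.571, 0.3145, 0.2087]
tcp_rot: [[0.001, 0.311, 0.95], [-0.001, 0.95, -0.311], [-1.0, -0.0, 0.001]]
force: [0.3, -0.2, 0.3]
opening: 0.572
[91.7 -3.2  9.4] 71.88649527380936
```

View pics/w1.png

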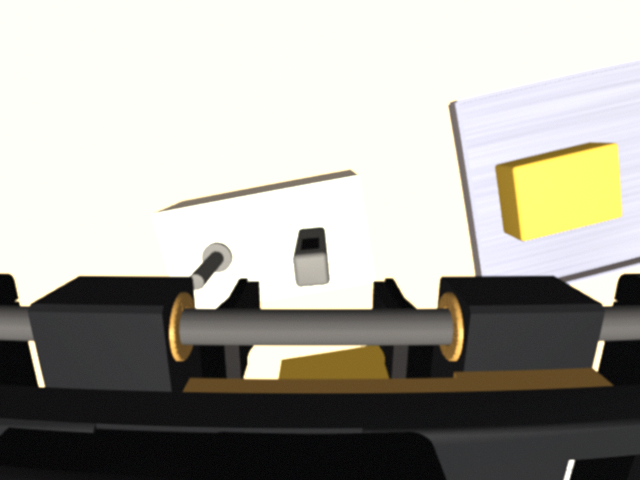

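Run:
```python
from h import *
c=bot.capture("wrist");crop(c,270,215,80,80,7,"pics/w1z.png",0.9)
```

```text
(no output)
```

View pics/w1z.png

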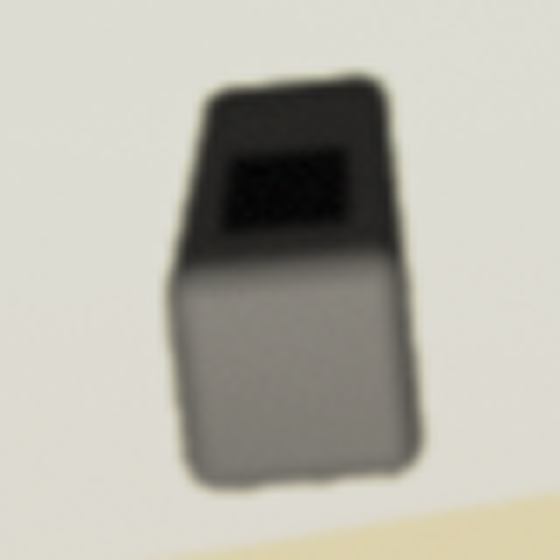

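Run:
```python
from h import *
c=bot.capture("wrist");s=bot.read_state()
q=np.array([onplane(c,270+(x+.5)/7-.5,215+(y+.5)/7-.5,.155) for x,y in [(172,275),(398,256),(422,470),(192,488)]])
print(q.round(4).tolist(),q.mean(0))
for i in range(4):
    e=q[(i+1)%4]-q[i];print(np.linalg.norm(e),np.degrees(np.arctan2(e[1],e[0])))
```

```text
[[0.5628, 0.304, 0.155], [0.5673, 0.3233, 0.155], [0.5868, 0.3193, 0.155], [0.582, 0.2993, 0.155]] [0.57473642 0.31146129 0.155     ]
0.019821923117913507 76.85168276323157
0.01991332660314868 -11.573739357869396
0.02059134186465574 -103.38499676878376
0.019821992106516802 166.20979419413902
```

```bash
python3 -m inch '{"dp":[[0,-2,4],[0,-1,4],[0,0,0],[0,0,0]],"yaw":[-2.5,-2.5,0,0]}' 50
python3 - <<'E'
from h import *
s=bot.read_state();R=s["tcp_rot"];d=np.array([.578,.3092,.117])-s["position"]
print(np.round(R.T@d*1000,1),np.degrees(np.arctan2(R[1,1],R[0,1])))
E
```

```text
time_s: 2.4
position: [0.5741, 0.3126, 0.2088]
tcp_rot: [[-0.001, 0.225, 0.974], [0.0, 0.974, -0.225], [-1.0, -0.0, -0.001]]
force: [-0.5, -0.6, 0.6]
opening: 0.577
[91.8 -2.5  4.7] 77.02535100755946
```

```bash
python3 -m inch '{"dp":[[4,-2,3],[10,-0.5,1.5],[14,0,0],[14,0,0],[14,0,0],[14,0,0],[12,0,0],[7,0,0],[3,0,0],[0,0,0],[0,0,0],[0,0,0]],"yaw":[0,0,0,0,0,0,0,0,0,0,0,0]}' 50
python3 - <<'E'
from h import *
c=bot.capture("wrist");crop(c,0,0,640,480,1,"pics/w2.png",1)
c=bot.capture("scene");crop(c,360,180,160,160,4,"pics/s2.png",1.3)
E
```

```text
time_s: 3.4
position: [0.5799, 0.3086, 0.1176]
tcp_rot: [[0.002, 0.225, 0.974], [0.001, 0.974, -0.225], [-1.0, 0.001, 0.002]]
force: [0.1, -0.1, 0.8]
opening: 0.574
```

View pics/w2.png

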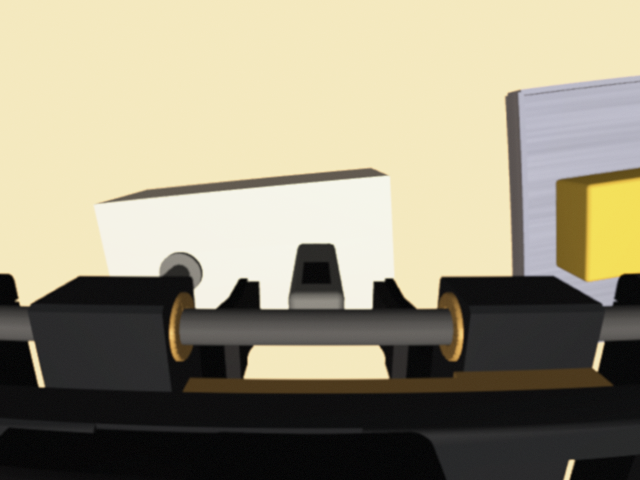

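View pics/s2.png

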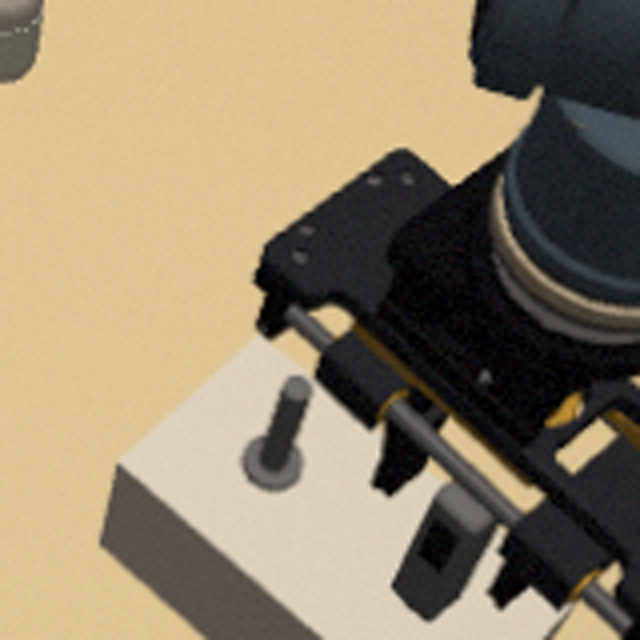

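Run:
```python
from h import *
s=bot.read_state();R=s["tcp_rot"];p=s["position"]
for n,x0,y0,k in (("scene",360,180,4),("wrist",200,220,3)):
    c=bot.capture(n)
    im=c["color"][y0:y0+160,x0:x0+213 if n=="wrist" else x0+160,::-1].copy();im=cv2.resize(im,None,fx=k,fy=k,interpolation=cv2.INTER_CUBIC)
    def dot(P,col):
        q=proj(c,P);cv2.circle(im,(int((q[0]-x0+.5)*k),int((q[1]-y0+.5)*k)),3,col,-1)
    for y in(-.025,.025):
        for z in(-.0095,.0095):
            dot(p+R@np.array([.011,y,z]),(0,0,255))
            dot(p+R@np.array([-.008,y,z]),(0,255,0))
    for z in(.075,.155):dot(np.array([.579,.3087,z]),(255,0,0))
    cv2.imwrite(f"pics/chk_{n}.png",im)
```

```text
(no output)
```

View pics/chk_scene.png

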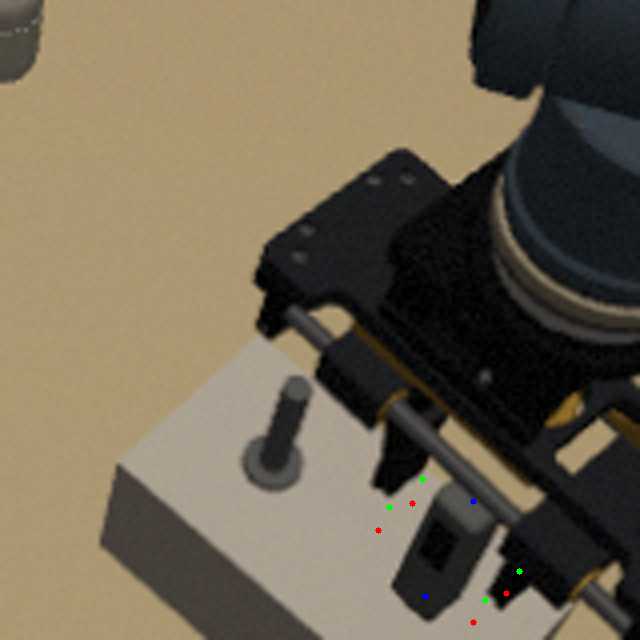

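View pics/chk_wrist.png

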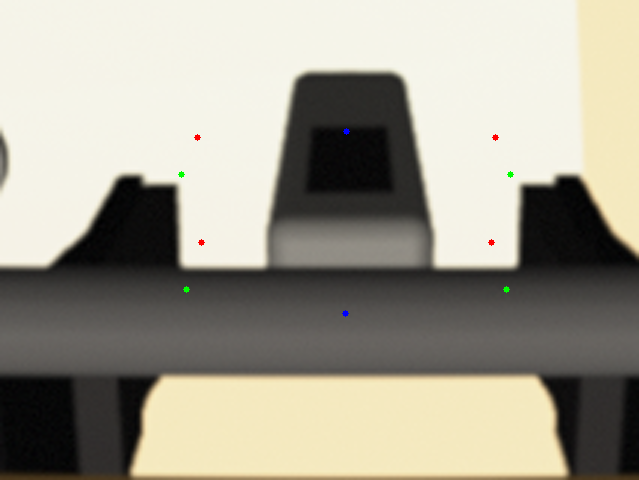

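The wrist and scene overlays agree on one thing: the visible fingertips sit about 25 mm higher than the TCP description implies. I'll go 12 mm deeper, which is safe under either reading, then close.

```bash
python3 -m inch '{"dp":[[3,0,0],[4,0,0],[3,0,0],[2,0,0],[0,0,0]],"yaw":[0,0,0,0,0]}' 50
python3 -m inch '{"dp":[[0,0,0],[0,0,0],[0,0,0],[0,0,0],[0,0,0],[0,0,0],[0,0,0],[0,0,0]],"yaw":[0,0,0,0,0,0,0,0]}' 0
python3 - <<'E'
from h import *
c=bot.capture("wrist");crop(c,200,200,240,180,3,"pics/w3.png",1)
c=bot.capture("scene");crop(c,410,240,100,110,5,"pics/s3.png",1.3)
E
```

```text
time_s: 4.02
position: [0.5786, 0.3082, 0.1038]
tcp_rot: [[-0.002, 0.225, 0.974], [-0.001, 0.974, -0.225], [-1.0, -0.001, -0.001]]
force: [0.2, -0.2, -0.1]
opening: 0.577
time_s: 4.68
position: [0.5793, 0.3084, 0.1049]
tcp_rot: [[0.0, 0.225, 0.974], [0.0, 0.974, -0.225], [-1.0, 0.0, 0.0]]
force: [0.4, -0.5, 0.7]
opening: 0.249
```

View pics/w3.png

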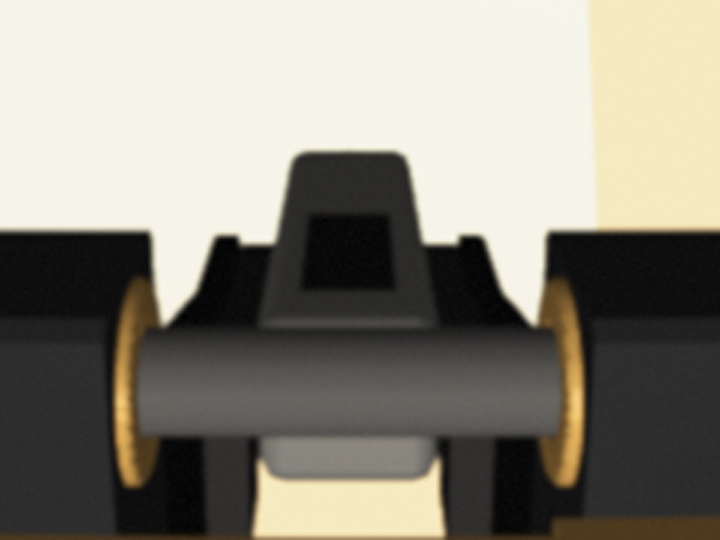

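View pics/s3.png

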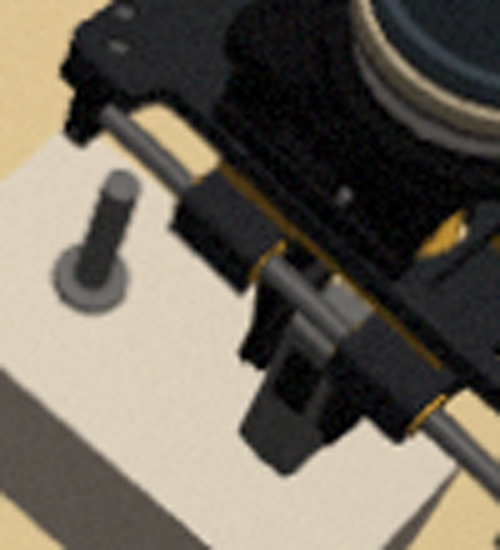

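```bash
python3 -m inch '{"dp":[[-4,0,0],[-9,0,0],[-12,0,0],[-12,0,0],[-12,0,0],[-12,0,0],[-12,0,0],[-12,0,0],[-12,0,0],[-12,0,0],[-9,0,0],[-5,0,0],[-2,0,0],[0,0,0],[0,0,0]],"yaw":[0,0,0,0,0,0,0,0,0,0,0,0,0,0,0]}'
python3 - <<'E'
from h import *
c=bot.capture("wrist");crop(c,0,0,640,480,1,"pics/w4.png",1)
c=bot.capture("scene");crop(c,340,100,170,200,3,"pics/s4.png",1.3)
E
```

```text
time_s: 6.03
position: [0.5787, 0.3082, 0.2292]
tcp_rot: [[-0.001, 0.225, 0.974], [-0.0, 0.974, -0.225], [-1.0, -0.001, -0.001]]
force: [0.1, 0.9, -2.2]
opening: 0.248
```

View pics/w4.png

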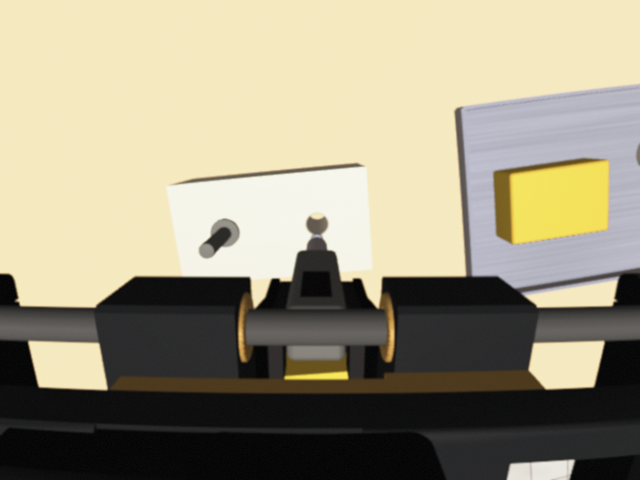

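View pics/s4.png

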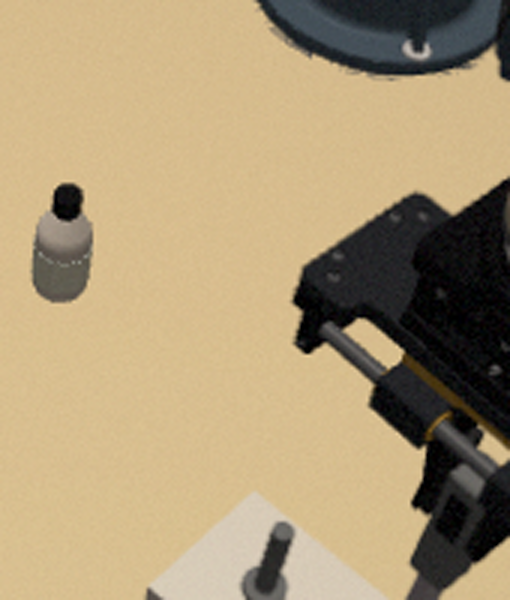

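```bash
python3 -m inch '{"dp":[[0,-6,1.3],[0,-14,3],[0,-22,4.6],[0,-33,7],[0,-33,7],[0,-33,7],[0,-33,7],[0,-33,7],[0,-33,7],[0,-33,7],[0,-33,7],[0,-33,7],[0,-33,7],[0,-33,7],[0,-33,7],[0,-33,7],[0,-33,7],[0,-22,4.6],[0,-14,3],[0,-6,1.3]],"yaw":[0,0,0,0,0,0,0,0,0,0,0,0,0,0,0,0,0,0,0,0]}'
python3 -m inch '{"dp":[[0,0,0],[0,0,0],[0,0,0],[0,0,0],[0,0,0],[0,0,0],[0,0,0]],"yaw":[-5,-5,-5,-5,-5,-4.5,0]}'
python3 - <<'E'
from h import *
s=bot.read_state();R=s["tcp_rot"];d=np.array([.568,-.251,.21])-s["position"]
print(np.round(R.T@d*1000,1),np.degrees(np.arctan2(R[1,2],R[0,2])))
c=bot.capture("wrist");crop(c,0,0,640,480,1,"pics/w5.png",1)
c=bot.capture("scene");crop(c,0,0,640,480,1,"pics/s5.png",1.3)
E
```

```text
time_s: 7.8
position: [0.5684, -0.2527, 0.2295]
tcp_rot: [[-0.0, 0.228, 0.974], [-0.0, 0.974, -0.228], [-1.0, -0.001, -0.0]]
force: [-0.7, -1.0, -0.7]
opening: 0.25
time_s: 8.38
position: [0.569, -0.2483, 0.2297]
tcp_rot: [[-0.001, -0.287, 0.958], [0.001, 0.958, 0.287], [-1.0, 0.001, -0.0]]
force: [-0.1, 0.1, -0.9]
opening: 0.248
[19.7 -2.3 -1.7] 16.668543371138508
```

View pics/w5.png

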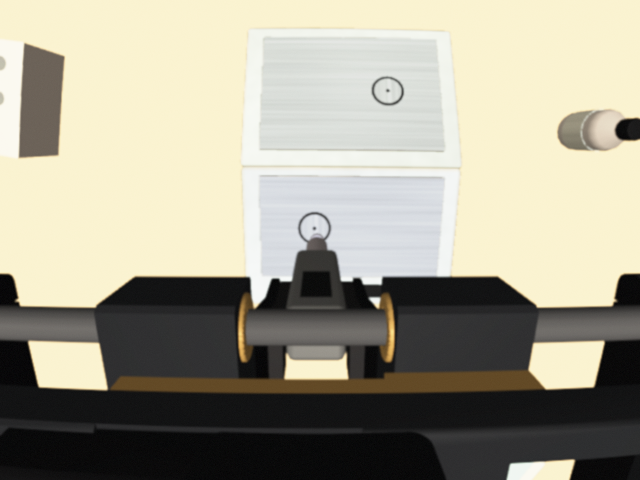

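View pics/s5.png

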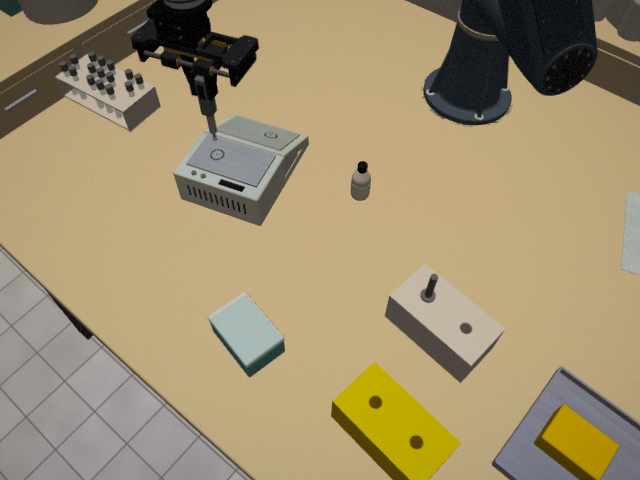

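Run:
```python
from h import *
for n,x0,y0,w,h,k in(("wrist",270,195,90,75,8),("scene",180,90,70,80,7),("top",400,200,110,120,5)):
    c=bot.capture(n);crop(c,x0,y0,w,h,k,f"pics/z6_{n}.png",.9 if n=="wrist" else 1.4)
s=bot.read_state();print(s["position"],s["force"])
```

```text
[ 0.56930346 -0.24924077  0.22974614] [-0.01072348 -0.93886556 -1.21328029]
```

View pics/z6_wrist.png

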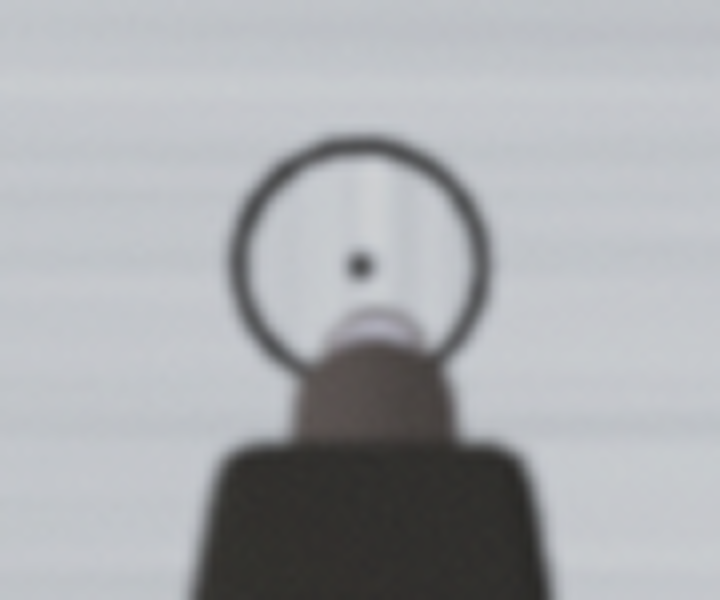

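View pics/z6_scene.png

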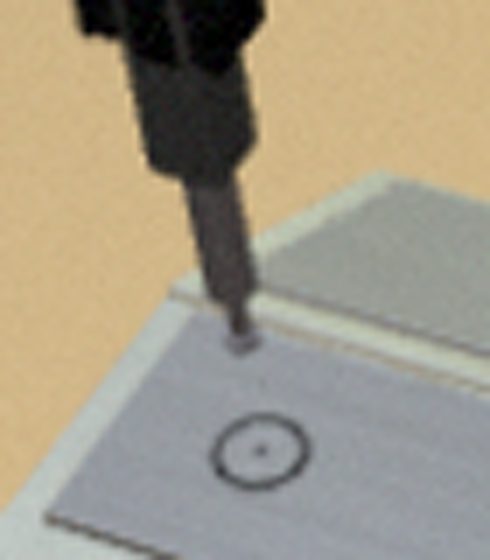

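View pics/z6_top.png

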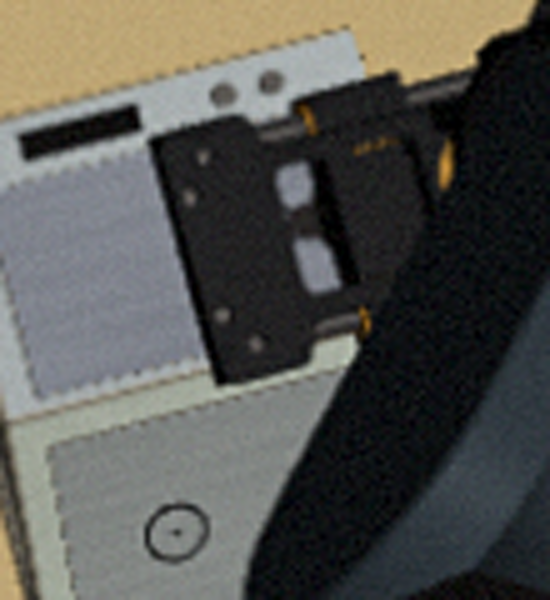

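Run:
```python
from h import *
np.set_printoptions(precision=4,suppress=True)
w=bot.capture("wrist");s=bot.capture("scene");st=bot.read_state();R=st["tcp_rot"];p=st["position"]
g=lambda x0,y0,k,p:(x0+(p[0]+.5)/k-.5,y0+(p[1]+.5)/k-.5)
W=lambda q:g(270,195,8,q);S=lambda q:g(180,90,7,q)
print("wrist tip front edge obs",W((375,308)),"model",proj(w,p+R@[.095,0,-.005]))
print("scene tip obs",S((242,343)),"model",proj(s,p+R@[.095,0,0]))
dw=W((360,265));ds=S((261,451))
a=onplane(w,*dw,.092);b=onplane(s,*ds,.092);print("dot wrist",a,"scene",b,"tri",tri(w,dw,s,ds))
T,e=tri(w,W((375,330)),s,S((242,343)));print("tip tri",T,e,"model",p+R@[.095,0,0])
# tip position at depth by each camera at model height
zt=p[2]-.095
tw=onplane(w,*W((375,308)),zt)+R@[0,0,.005];ts=onplane(s,*S((242,343)),zt)
print("tip wrist",tw,"scene",ts)
print("shift needed tool: wrist",1000*R.T@(a-tw),"scene",1000*R.T@(b-ts))
```

```text
wrist tip front edge obs (316.4375, 233.0625) model [314.3022 235.3222]
scene tip obs (214.14285714285714, 138.57142857142856) model [213.761  139.7896]
dot wrist [ 0.5679 -0.2498  0.092 ] scene [ 0.5665 -0.2527  0.092 ] tri (array([ 0.5677, -0.2503,  0.0946]), np.float64(0.001005428542052667))
tip tri [ 0.5656 -0.2503  0.1345] 0.002837250933264686 model [ 0.5693 -0.2495  0.1347]
tip wrist [ 0.5673 -0.2485  0.1347] scene [ 0.5666 -0.2512  0.1347]
shift needed tool: wrist [42.7272 -1.4346  0.1404] scene [42.7277 -1.4483 -0.538 ]
```

```bash
cat >> h.py <<'E'
def avg(n=10,verbose=True):
    F=[];P=[]
    for _ in range(n):
        bot.capture("wrist");s=bot.read_state();F.append(s["force"]);P.append(s["position"])
    F=np.array(F);P=np.array(P)
    print("t",round(s["time_s"],2),"F",F.mean(0).round(2),"sd",F.std(0).round(2),"P",(P.mean(0)*1000).round(2),"sd",(P.std(0)*1000).round(2))
    return F.mean(0),P.mean(0)
E
python3 -m inch '{"dp":[[3,-1.4,-0.2],[6,0,0],[7,0,0],[7,0,0],[6,0,0],[4,0,0],[2,0,0],[0,0,0]],"yaw":[0,0,0,0,0,0,0,0]}'
python3 - <<'E'
from h import *
avg(12)
c=bot.capture("wrist");crop(c,270,195,90,75,8,"pics/z7_w.png",.9)
c=bot.capture("scene");crop(c,180,90,70,80,7,"pics/z7_s.png",1.4)
E
```

```text
time_s: 9.4
position: [0.5692, -0.2509, 0.1939]
tcp_rot: [[-0.001, -0.284, 0.959], [0.001, 0.959, 0.284], [-1.0, 0.001, -0.001]]
force: [-1.0, 0.6, -2.1]
opening: 0.25
t 10.0 F [ 0.06  0.16 -1.32] sd [0.51 0.43 0.31] P [ 569.73 -251.2   194.99] sd [0.11 0.07 0.21]
```

View pics/z7_w.png

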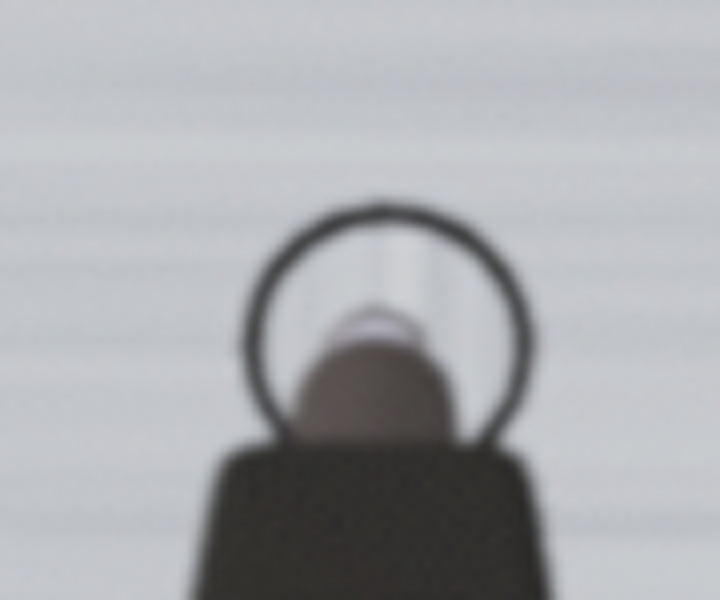

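View pics/z7_s.png

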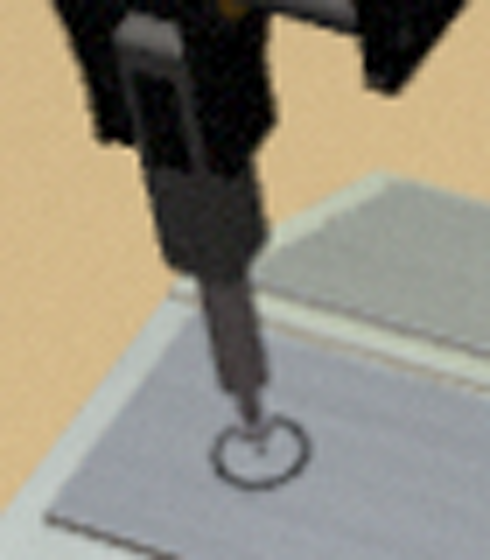

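```bash
python3 -m inch '{"dp":[[2,0.8,0],[2,0,0],[2,0,0],[0,0,0]],"yaw":[0,0,0,0]}'
python3 - <<'E'
from h import *
avg(10)
E
```

```text
time_s: 10.43
position: [0.5689, -0.2501, 0.188]
tcp_rot: [[-0.001, -0.284, 0.959], [0.001, 0.959, 0.284], [-1.0, 0.001, -0.001]]
force: [-0.1, -0.0, -1.2]
opening: 0.251
t 10.93 F [ 0.13 -0.13 -1.21] sd [0.31 0.36 0.23] P [ 569.36 -250.36  188.72] sd [0.11 0.08 0.18]
```

```bash
python3 -m inch '{"dp":[[1,0,0],[1,0,0],[1,0,0],[0,0,0]],"yaw":[0,0,0,0]}'
python3 - <<'E'
from h import *
avg(10)
E
```

```text
time_s: 11.27
position: [0.5694, -0.2504, 0.1857]
tcp_rot: [[0.0, -0.284, 0.959], [-0.0, 0.959, 0.284], [-1.0, -0.0, 0.0]]
force: [0.2, -0.1, -0.4]
opening: 0.249
t 11.77 F [ 0.08 -0.12 -0.11] sd [0.62 0.35 0.33] P [ 569.42 -250.39  185.86] sd [0.01 0.02 0.03]
```

```bash
python3 -m inch '{"dp":[[1,0,0],[1,0,0],[0.9,0,0],[0,0,0]],"yaw":[0,0,0,0]}'
python3 - <<'E'
from h import *
avg(10)
c=bot.capture("wrist");crop(c,270,195,90,75,8,"pics/z8_w.png",.9)
c=bot.capture("scene");crop(c,180,90,70,80,7,"pics/z8_s.png",1.4)
E
```

```text
time_s: 12.1
position: [0.5695, -0.2504, 0.1828]
tcp_rot: [[0.0, -0.284, 0.959], [-0.0, 0.959, 0.284], [-1.0, -0.0, 0.0]]
force: [0.2, 1.2, 1.5]
opening: 0.251
t 12.6 F [0.07 0.05 1.22] sd [0.56 0.52 0.41] P [ 569.43 -250.39  182.95] sd [0.02 0.01 0.03]
```

View pics/z8_w.png

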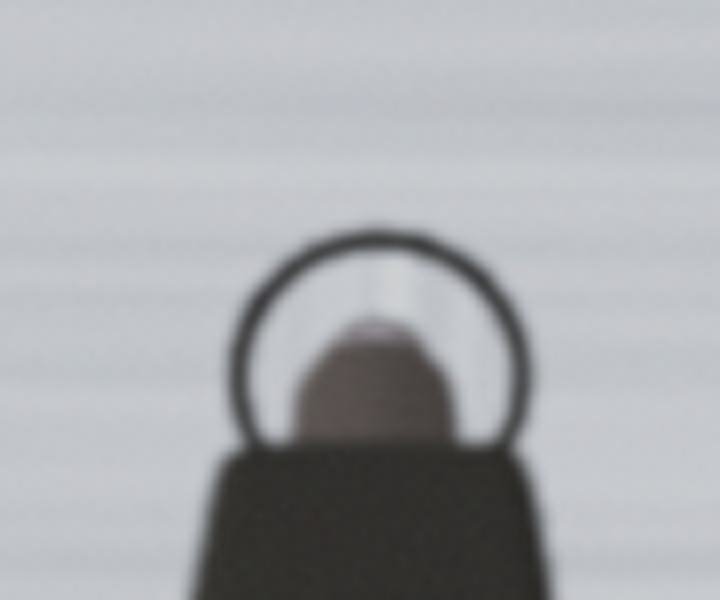

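View pics/z8_s.png

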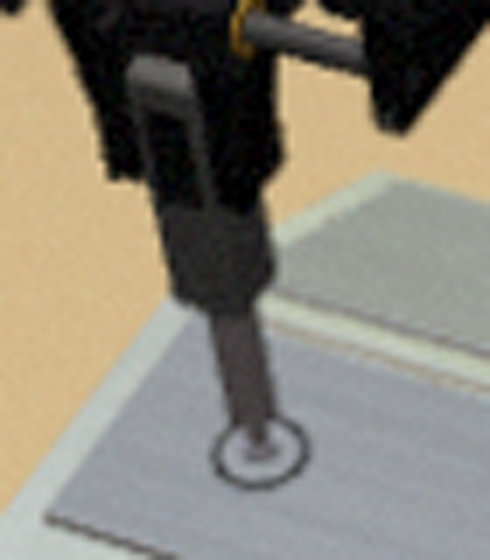

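The load is 2.5 N once the probe's weight is taken off, and the tip is centred in the ring in both views. Holding here.

```bash
python3 -m inch '{"dp":[[0,0,0],[0,0,0],[0,0,0],[0,0,0],[0,0,0],[0,0,0],[0,0,0],[0,0,0],[0,0,0],[0,0,0],[0,0,0],[0,0,0],[0,0,0],[0,0,0],[0,0,0],[0,0,0],[0,0,0],[0,0,0],[0,0,0]],"yaw":[0,0,0,0,0,0,0,0,0,0,0,0,0,0,0,0,0,0,0]}'
python3 -m inch '{"dp":[[-2,0,0],[-5,0,0],[-9,0,0],[-12,0,0],[-12,0,0],[-8,0,0],[-2,0,0],[0,0,0]],"yaw":[0,0,0,0,0,0,0,0]}'
```

```text
time_s: 14.28
position: [0.5694, -0.2504, 0.1829]
tcp_rot: [[0.0, -0.284, 0.959], [-0.0, 0.959, 0.284], [-1.0, -0.0, 0.0]]
force: [0.8, -1.2, 2.4]
opening: 0.251
time_s: 14.95
position: [0.5696, -0.2505, 0.2338]
tcp_rot: [[0.001, -0.284, 0.959], [-0.001, 0.959, 0.284], [-1.0, -0.001, 0.001]]
force: [0.6, -0.7, -1.4]
opening: 0.254
```

Level hold done. The moves can't tilt the tool, so I'll tilt the probe 25° in the grip by drawing its shaft gently against the outer top edge of its own stand. First I go to the empty-hole end of the stand, on its far side.

```bash
python3 -m inch '{"dp":[[0,6,2.6],[0,14,6.1],[0,22,9.6],[0,30,13.1],[0,30,13.1],[0,30,13.1],[0,30,13.1],[0,30,13.1],[0,30,13.1],[0,30,13.1],[0,30,13.1],[0,30,13.1],[0,30,13.1],[0,30,13.1],[0,30,13.1],[0,30,13.1],[0,30,13.1],[0,22,9.6],[0,14,6.1],[0,6,2.6]],"yaw":[0,0,0,0,0,0,0,0,0,0,0,0,0,0,0,0,0,0,0,0]}'
python3 -m inch '{"dp":[[0,0,0],[0,0,0],[0,0,0],[0,0,0],[0,0,0],[0,0,0]],"yaw":[5,5,5,5,4,0]}'
python3 - <<'E'
from h import *
s=bot.read_state();R=s["tcp_rot"];d=np.array([.637,.296,.135])-s["position"]
print(np.round(R.T@d*1000,1),np.degrees(np.arctan2(R[1,2],R[0,2])))
c=bot.capture("wrist");crop(c,0,0,640,480,1,"pics/w9.png",1)
c=bot.capture("scene");crop(c,0,0,640,480,1,"pics/s9.png",1.3)
E
```

```text
time_s: 16.62
position: [0.6355, 0.2987, 0.2317]
tcp_rot: [[-0.002, -0.288, 0.958], [0.0, 0.958, 0.288], [-1.0, 0.001, -0.002]]
force: [-0.1, -0.2, -1.4]
opening: 0.252
time_s: 17.12
position: [0.6364, 0.2942, 0.2324]
tcp_rot: [[-0.001, 0.132, 0.991], [-0.001, 0.991, -0.132], [-1.0, -0.001, -0.001]]
force: [0.1, 0.5, -1.5]
opening: 0.253
[97.4  1.9  0.5] -7.609000391571364
```

View pics/w9.png

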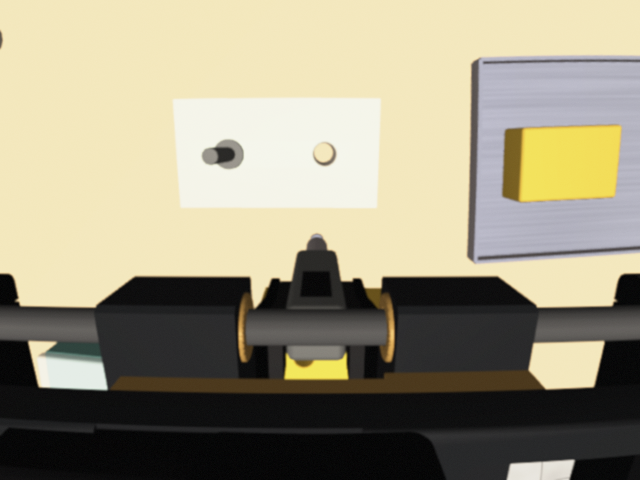

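View pics/s9.png

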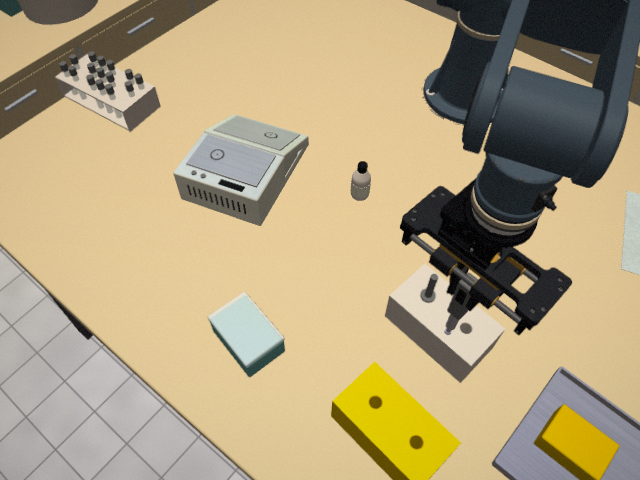

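```bash
python3 -m inch '{"dp":[[4,1,0],[9,1,0],[12,0,0],[13,0,0],[13,0,0],[13,0,0],[12,0,0],[10,0,0],[7,0,0],[4,0,0],[0,0,0],[0,0,0]],"yaw":[0,0,0,0,0,0,0,0,0,0,0,0]}'
python3 - <<'E'
from h import *
c=bot.capture("wrist");crop(c,200,100,240,200,3,"pics/w10.png",1)
c=bot.capture("scene");crop(c,360,160,170,200,3,"pics/s10.png",1.3)
E
```

```text
time_s: 18.22
position: [0.6375, 0.2975, 0.136]
tcp_rot: [[0.0, 0.13, 0.991], [0.0, 0.991, -0.13], [-1.0, 0.0, 0.0]]
force: [0.4, 0.3, -0.4]
opening: 0.25
```

View pics/w10.png

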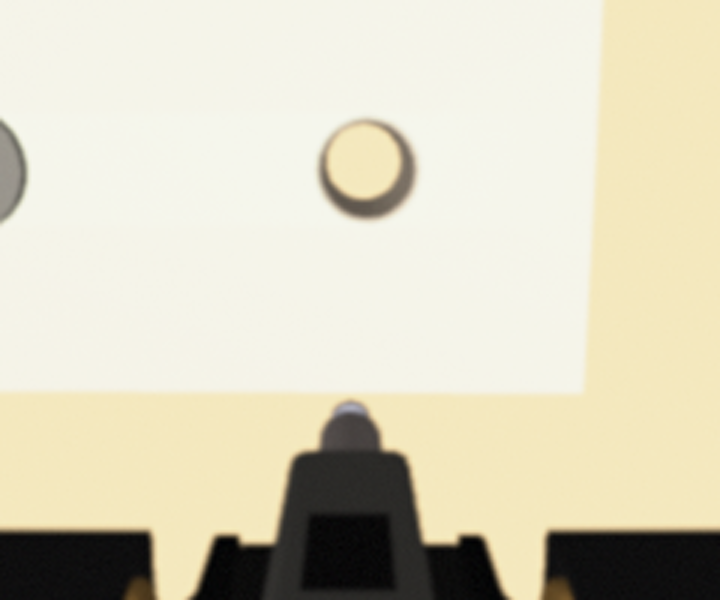

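View pics/s10.png

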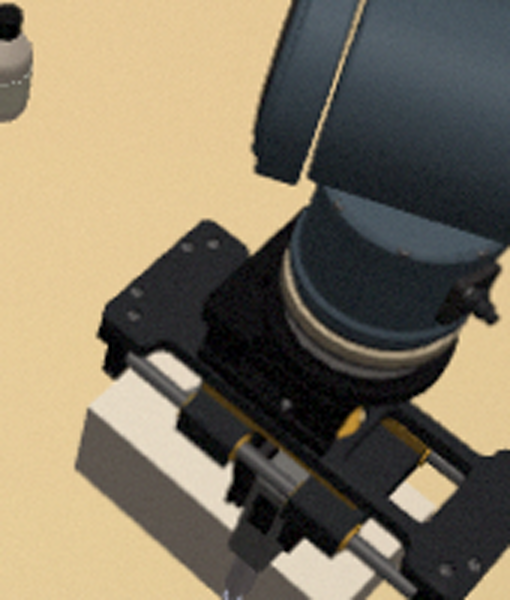

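```bash
python3 -m inch '{"dp":[[0,0,-3],[0,0,-4],[0,0,-3],[0,0,-3],[0,0,-3],[0,0,0]],"yaw":[0,0,0,0,0,0]}'
python3 - <<'E'
from h import *
avg(4)
c=bot.capture("wrist");crop(c,200,100,240,200,3,"pics/w11.png",1)
E
```

```text
time_s: 18.82
position: [0.6224, 0.2997, 0.1369]
tcp_rot: [[0.004, 0.13, 0.992], [0.001, 0.992, -0.13], [-1.0, 0.001, 0.003]]
force: [4.1, 0.5, -0.0]
opening: 0.247
t 19.02 F [ 3.63 -0.29  1.12] sd [0.52 0.52 0.36] P [622.45 299.7  136.86] sd [0.01 0.01 0.05]
```

View pics/w11.png

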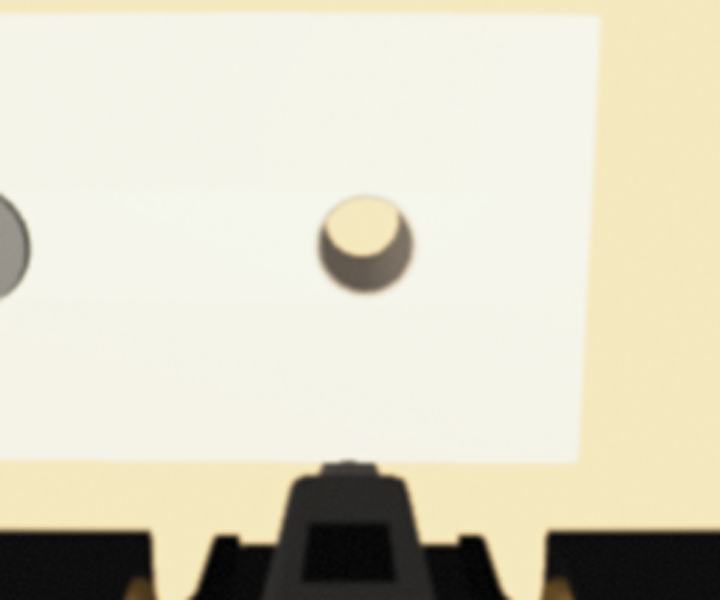

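```bash
python3 -m inch '{"dp":[[0,0,-3],[0,0,-4],[0,0,-4],[0,0,-4],[0,0,-4],[0,0,-3],[0,0,0]],"yaw":[0,0,0,0,0,0,0]}'
python3 - <<'E'
from h import *
avg(4)
c=bot.capture("wrist");crop(c,200,100,240,200,3,"pics/w12.png",1)
c=bot.capture("scene");crop(c,360,160,170,200,3,"pics/s12.png",1.3)
E
```

```text
time_s: 19.65
position: [0.5979, 0.3022, 0.1353]
tcp_rot: [[-0.003, 0.13, 0.992], [-0.001, 0.992, -0.13], [-1.0, -0.001, -0.002]]
force: [3.1, 0.1, -0.7]
opening: 0.25
t 19.85 F [ 1.84 -0.04 -0.98] sd [0.89 0.36 0.83] P [598.14 302.14 135.37] sd [0.1  0.02 0.03]
```

View pics/w12.png

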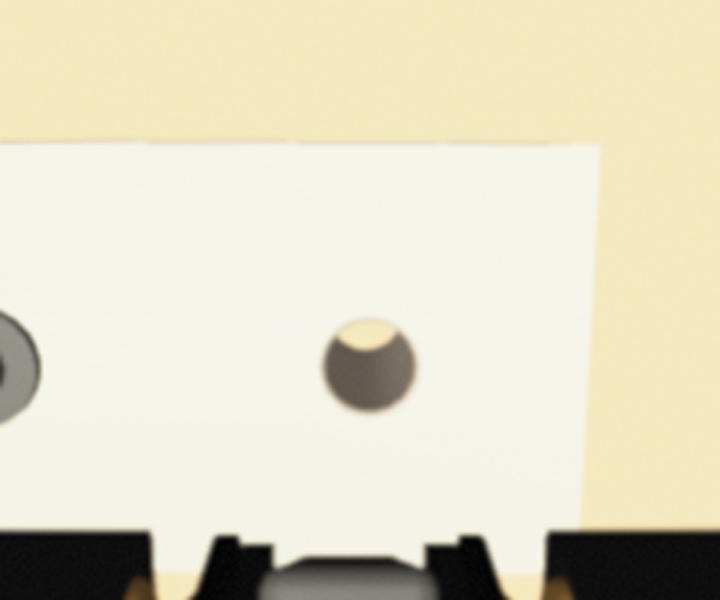

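View pics/s12.png

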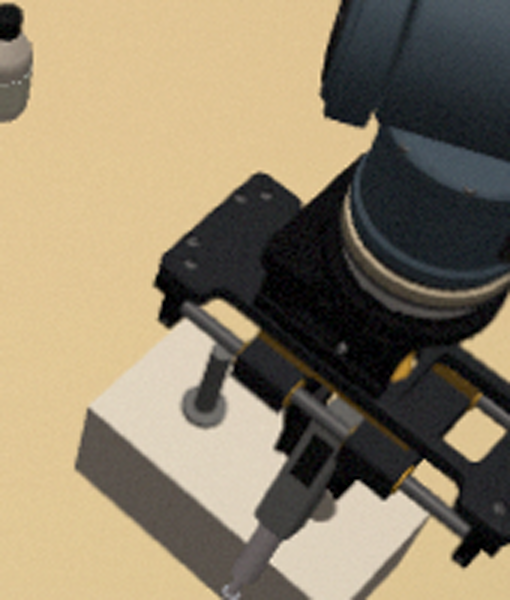

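Run:
```python
from h import *
c=bot.capture("scene");crop(c,410,270,90,100,6,"pics/s13.png",1.6)
```

```text
(no output)
```

View pics/s13.png

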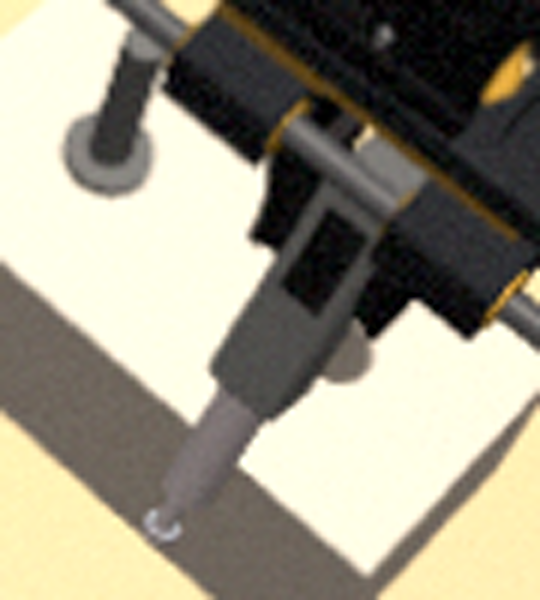

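```bash
cat >> h.py <<'E'
def inplane(c,u,v,p,R):
    o,w=ray(c,u,v);n=R[:,1];t=((p-o)@n)/(w@n);q=o+w*t
    return R.T@(q-p)*1000   # tool coords mm
E
python3 - <<'E'
from h import *
np.set_printoptions(precision=2,suppress=True)
c=bot.capture("scene");s=bot.read_state();p=s["position"];R=s["tcp_rot"]
g=lambda q:(410+(q[0]+.5)/6-.5,270+(q[1]+.5)/6-.5)
P=[inplane(c,*g(q),p,R) for q in [(162,530),(188,492),(237,402)]]
for a in P:print(a)
d=P[0]-P[2];print(np.linalg.norm(d),np.degrees(np.arctan2(d[2],d[0])))
# model check: candidate tilt, pivot offset b (tool x of pivot), mid at tool x -10.1 when upright
for b in(-10,-20,-30):
  for th in(18,21,24):
    t=np.radians(th);u=np.array([np.cos(t),0,np.sin(t)]);pv=np.array([b,0,0])
    tip=pv+u*(95-b);j=pv+u*(30-b)
    print(b,th,[((proj(c,p+R@(q/1000))-[410,270])*6).round(0).tolist() for q in(tip,j)])
E
```

```text
[81.17  0.   42.73]
[66.86  0.   36.14]
[19.06 -0.   31.  ]
63.20157813600674 10.69429075471569
-10 18 [[178.0, 515.0], [273.0, 367.0]]
-10 21 [[167.0, 525.0], [269.0, 371.0]]
-10 24 [[156.0, 534.0], [265.0, 374.0]]
-20 18 [[171.0, 522.0], [266.0, 374.0]]
-20 21 [[159.0, 533.0], [261.0, 379.0]]
-20 24 [[147.0, 543.0], [256.0, 383.0]]
-30 18 [[164.0, 529.0], [259.0, 381.0]]
-30 21 [[151.0, 541.0], [252.0, 387.0]]
-30 24 [[138.0, 552.0], [246.0, 392.0]]
```

```bash
python3 -m inch '{"dp":[[0,0,3],[0,0,5],[-6,0,0],[-12,0,0],[-12,0,0],[-12,0,0],[-12,0,0],[-12,0,0],[-10,0,0],[-4,0,0],[0,0,0],[0,0,0],[0,0,0],[0,0,0],[0,0,0],[0,0,0],[0,0,0],[0,0,0],[0,0,0],[0,0,0]],"yaw":[0,0,0,0,0,0,0,0,0,-3,-7,-7,-7,-7,-7,-7,-7,-7,-5,0]}'
python3 - <<'E'
from h import *
avg(3)
c=bot.capture("scene");crop(c,380,170,130,150,4,"pics/s14.png",1.6)
c=bot.capture("wrist");crop(c,0,0,640,480,1,"pics/w14.png",1)
E
```

```text
time_s: 21.72
position: [0.6075, 0.3013, 0.2166]
tcp_rot: [[0.0, -0.835, 0.55], [0.0, 0.55, 0.835], [-1.0, -0.0, 0.0]]
force: [0.0, -0.2, -1.2]
opening: 0.252
t 21.87 F [-0.08 -0.78 -1.2 ] sd [0.6  0.24 1.12] P [607.47 301.33 216.38] sd [0.01 0.01 0.09]
```

View pics/s14.png

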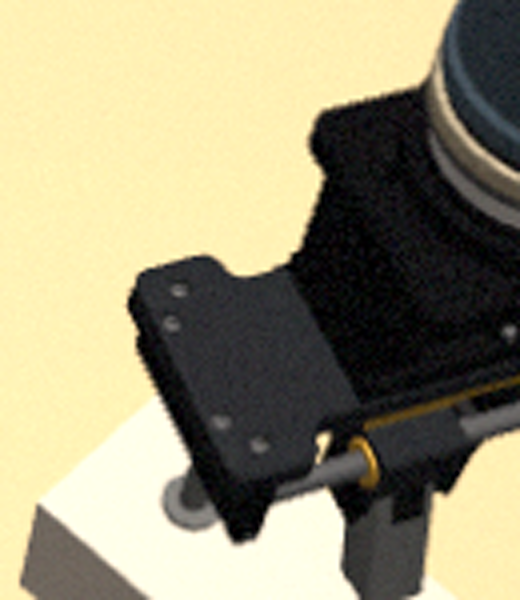

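View pics/w14.png

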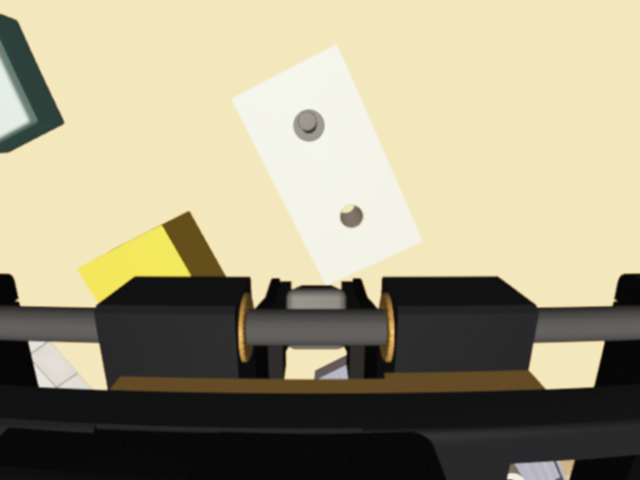

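Run:
```python
from h import *
c=bot.capture("scene");crop(c,440,265,90,90,7,"pics/s15.png",1.6)
```

```text
(no output)
```

View pics/s15.png

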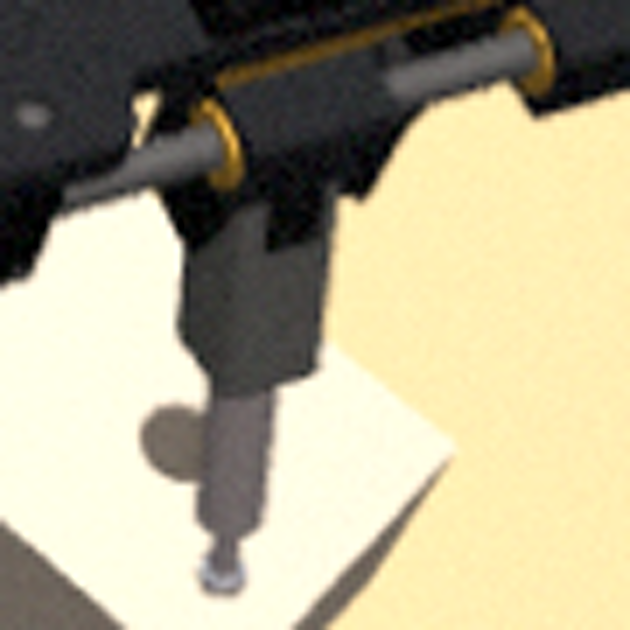

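```bash
cat >> h.py <<'E'
def fit(c,p,R,tip,sh,w=1):
    # unknown: pivot offset b, tilt, lateral y shift; obs tip-face pixel and shaft axis pixels (at shaft 20..65 from tip)
    from scipy.optimize import least_squares
    def res(v,full=False):
        b,th,y0,*s=v;t=np.radians(th);u=np.array([np.cos(t),0,np.sin(t)])
        f=lambda d:proj(c,p+R@((np.array([b,y0,0])+u*(95-b-d))/1000))
        r=list(f(0)-tip)
        for k,q in zip(s,sh): r+=list(f(k)-q)
        return np.array(r+[(y0)/2.,(b+20)/15.])
    o=least_squares(res,[-20,22,0]+[40]*len(sh));print("b,th,y0,..",o.x.round(2),"cost",round(o.cost,3));return o
E
python3 - <<'E'
from h import *
c=bot.capture("scene");s=bot.read_state();p=s["position"];R=s["tcp_rot"]
g=lambda q:np.array([440+(q[0]+.5)/7-.5,265+(q[1]+.5)/7-.5])
fit(c,p,R,g((221,575)),[g((232,500)),g((240,420))])
for th in(15,18,21,24,27):
    t=np.radians(th);u=np.array([np.cos(t),0,np.sin(t)])
    f=lambda d:(proj(c,p+R@((np.array([-20,0,0])+u*(115-d))/1000))-[440,265])*7+3
    print(th,f(0).round(0),f(25).round(0),f(55).round(0))
E
```

```text
b,th,y0,.. [-21.85  19.1    0.06  22.81  46.2 ] cost 0.046
15 [201. 544.] [214. 468.] [231. 372.]
18 [216. 565.] [226. 484.] [238. 383.]
21 [230. 585.] [237. 500.] [246. 393.]
24 [245. 605.] [249. 515.] [254. 403.]
27 [260. 623.] [261. 529.] [262. 412.]
```

```bash
python3 -m inch '{"dp":[[0,0,0],[0,0,0],[0,0,0],[0,0,0],[0,0,0],[0,0,0],[0,0,0],[0,0,0],[0,0,0],[4,0,0],[10,0,0],[12,0,0],[12,0,0],[12,0,0],[12,0,0],[12,0,0],[6,0,0],[0,0,-5],[0,0,-4],[0,0,0]],"yaw":[5,7,7,7,7,7,7,7,7,3.2,0,0,0,0,0,0,0,0,0,0]}'
python3 - <<'E'
from h import *
avg(3)
s=bot.read_state();R=s["tcp_rot"];p=s["position"];print(np.degrees(np.arctan2(R[1,2],R[0,2])),(p-[.573,.2693,0])[:2]@[.991,-.134])
E
```

```text
time_s: 23.73
position: [0.5984, 0.3028, 0.1365]
tcp_rot: [[0.001, 0.133, 0.991], [0.0, 0.991, -0.133], [-1.0, 0.0, 0.001]]
force: [0.5, 0.5, -1.4]
opening: 0.249
t 23.88 F [ 0.12 -0.04 -1.31] sd [0.35 0.59 0.39] P [598.75 302.85 136.88] sd [0.1  0.03 0.06]
-7.668690178488114 0.021135818273498162
```

```bash
python3 -m inch '{"dp":[[1,0,-2],[0.5,0,-3],[0,0,-3],[0,0,-2],[0,0,-1],[0,0,0],[0,0,0]],"yaw":[0,0,0,0,0,0,0]}'
python3 - <<'E'
from h import *
avg(3)
E
python3 -m inch '{"dp":[[0,0,3],[0,0,5],[-6,0,0],[-12,0,0],[-12,0,0],[-12,0,0],[-12,0,0],[-12,0,0],[-10,0,0],[-4,0,0],[0,0,0],[0,0,0],[0,0,0],[0,0,0],[0,0,0],[0,0,0],[0,0,0],[0,0,0],[0,0,0],[0,0,0]],"yaw":[0,0,0,0,0,0,0,0,0,-3,-7,-7,-7,-7,-7,-7,-7,-7,-5,0]}'
python3 - <<'E'
from h import *
avg(2)
c=bot.capture("scene");crop(c,440,265,90,90,7,"pics/s16.png",1.6)
s=bot.read_state();R=s["tcp_rot"];print(np.degrees(np.arctan2(R[1,2],R[0,2])))
E
```

```text
time_s: 24.47
position: [0.5883, 0.3041, 0.1347]
tcp_rot: [[0.002, 0.134, 0.991], [0.0, 0.991, -0.134], [-1.0, 0.001, 0.001]]
force: [4.6, -1.5, -0.6]
opening: 0.254
t 24.62 F [4.22 0.59 0.11] sd [0.32 0.23 0.22] P [588.24 304.14 134.7 ] sd [0.01 0.01 0.02]
time_s: 26.28
position: [0.5956, 0.3029, 0.2152]
tcp_rot: [[0.0, -0.833, 0.553], [0.0, 0.553, 0.833], [-1.0, -0.0, 0.0]]
force: [0.1, 0.6, -1.7]
opening: 0.252
t 26.38 F [ 0.03  0.65 -1.88] sd [0.47 0.18 0.05] P [595.58 302.91 214.97] sd [0.01 0.   0.06]
56.2015425378342
```

View pics/s16.png

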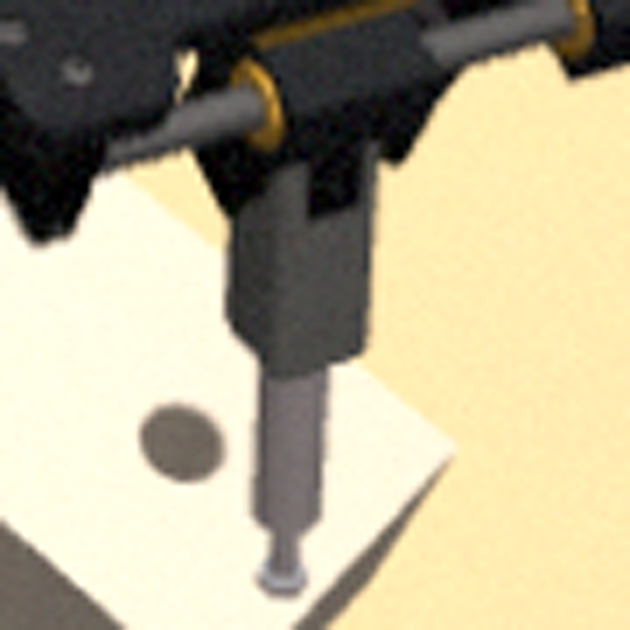

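Run:
```python
from h import *
c=bot.capture("scene");s=bot.read_state();p=s["position"];R=s["tcp_rot"]
g=lambda q:np.array([440+(q[0]+.5)/7-.5,265+(q[1]+.5)/7-.5])
fit(c,p,R,g((282,579)),[g((287.5,500)),g((293,400))])
# mask-based shaft line
for th in(21,23,25,27):
    t=np.radians(th);u=np.array([np.cos(t),0,np.sin(t)])
    f=lambda d:(proj(c,p+R@((np.array([-20,0,0])+u*(115-d))/1000))-[440,265])*7+3
    print(th,f(0).round(0),f(25).round(0),f(55).round(0))
```

```text
b,th,y0,.. [-2.297e+01  2.465e+01 -4.000e-02  2.178e+01  4.854e+01] cost 0.049
21 [263. 551.] [271. 466.] [280. 359.]
23 [272. 564.] [278. 476.] [286. 365.]
25 [282. 576.] [286. 485.] [291. 372.]
27 [292. 588.] [294. 494.] [297. 378.]
```

```bash
python3 -m inch '{"dp":[[-5,0,0],[-10,0,0],[-12,0,0],[-10,0,0],[-6,0,0],[-2,0,0],[0,0,0]],"yaw":[4.7,7,7,7,7,7,0]}'
python3 -m inch '{"dp":[[0,-8,-6],[0,-16,-12],[0,-22,-17],[0,-26.5,-20.3],[0,-26.5,-20.3],[0,-26.5,-20.3],[0,-26.5,-20.3],[0,-26.5,-20.3],[0,-26.5,-20.3],[0,-26.5,-20.3],[0,-26.5,-20.3],[0,-26.5,-20.3],[0,-26.5,-20.3],[0,-26.5,-20.3],[0,-26.5,-20.3],[0,-26.5,-20.3],[0,-26.5,-20.3],[0,-22,-17],[0,-16,-12],[0,-8,-6]],"yaw":[0,0,0,0,0,0,0,0,0,0,0,0,0,0,0,0,0,0,0,0]}'
python3 - <<'E'
from h import *
avg(3)
s=bot.read_state();R=s["tcp_rot"];d=np.array([.3869,-.2414,.1766])-s["position"]
print(np.round(R.T@d*1000,1),np.degrees(np.arctan2(R[1,2],R[0,2])))
c=bot.capture("scene");crop(c,150,40,200,150,4,"pics/s17.png",1.4)
E
```

```text
time_s: 27.07
position: [0.596, 0.3031, 0.2605]
tcp_rot: [[0.002, -0.283, 0.959], [0.001, 0.959, 0.283], [-1.0, 0.0, 0.002]]
force: [0.4, 0.0, -2.0]
opening: 0.252
time_s: 28.73
position: [0.3871, -0.2444, 0.2592]
tcp_rot: [[-0.001, -0.285, 0.958], [-0.001, 0.958, 0.285], [-1.0, -0.001, -0.001]]
force: [-0.7, 1.2, -0.7]
opening: 0.253
t 28.88 F [ 0.18 -0.31 -1.24] sd [0.07 1.27 0.66] P [ 387.7  -243.33  259.18] sd [0.34 1.31 0.04]
[82.5  0.6 -1. ] 16.57640523368545
```

View pics/s17.png

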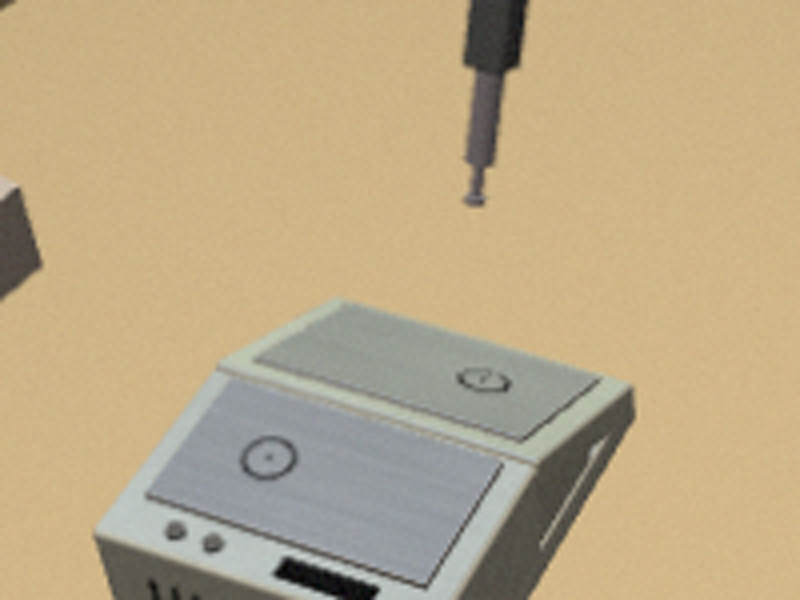

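Descending to a standoff of about 30 mm.

```bash
python3 -m inch '{"dp":[[3,0.5,-1],[8,0,0],[11,0,0],[12,0,0],[12,0,0],[12,0,0],[11,0,0],[8,0,0],[4,0,0],[1.5,0,0],[0,0,0]],"yaw":[0,0,0,0,0,0,0,0,0,0,0]}'
python3 - <<'E'
from h import *
avg(4)
c=bot.capture("scene");crop(c,235,80,80,80,7,"pics/s18.png",1.4)
c=bot.capture("wrist");crop(c,0,0,640,480,1,"pics/w18.png",.9)
E
```

```text
time_s: 29.85
position: [0.3876, -0.2415, 0.1766]
tcp_rot: [[-0.0, -0.287, 0.958], [0.0, 0.958, 0.287], [-1.0, 0.0, -0.0]]
force: [-0.4, -0.1, -1.0]
opening: 0.256
t 30.05 F [ 0.11  0.2  -0.68] sd [0.43 0.54 0.29] P [ 387.85 -242.07  177.23] sd [0.05 0.13 0.15]
```

View pics/s18.png

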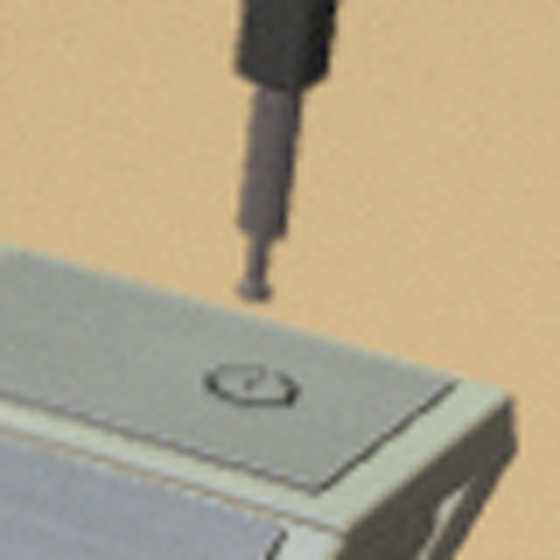

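View pics/w18.png

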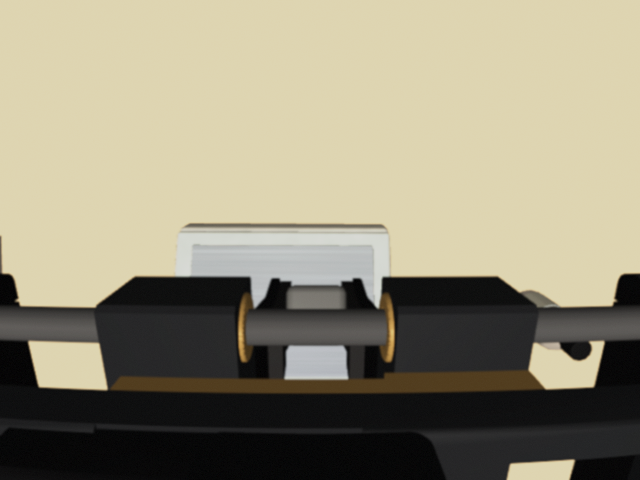

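Run:
```python
from h import *
np.set_printoptions(precision=2,suppress=True)
c=bot.capture("scene");s=bot.read_state();p=s["position"];R=s["tcp_rot"]
g=lambda q:np.array([235+(q[0]+.5)/7-.5,80+(q[1]+.5)/7-.5])
tip=g((255,294));sh=[g((264,215)),g((276,120))];dot=g((250,382))
o=fit(c,p,R,tip,sh)
# fixed b
t=np.radians(24.7);u=np.array([np.cos(t),0,np.sin(t)])
for th in(22,24.7,27):
    t_=np.radians(th);uu=np.array([np.cos(t_),0,np.sin(t_)])
    f=lambda d:(proj(c,p+R@((np.array([-22,0,0])+uu*(117-d))/1000))-[235,80])*7+3
    print(th,f(0),f(25),f(55),"obs",(255,294),(264,215),(276,120))
tm=p+R@((np.array([-22,0,0])+u*117)/1000)
bias=tip-proj(c,tm);print("bias px",bias)
# required tip displacement in tool frame: move along x,y,z s.t. proj(tip+R d)+bias = dot with final height .065
from scipy.optimize import least_squares
h=tm[2]-.065
# plane constraint: tip ends on slope plane through spot; spot height .065 exactly -> d_x=h
q=least_squares(lambda v:proj(c,tm+R@np.array([h,v[0],v[1]]))+bias-dot,[0,.01]).x
print("h",h*1000,"dy,dz mm",q*1000,"expected dz=h*tan25",h*466.3)
print("tip model final", tm+R@np.array([h,q[0],q[1]]))
```

```text
b,th,y0,.. [-19.44  25.8   -1.13  24.73  52.86] cost 0.328
22 [267.35 291.98] [276.24 211.36] [287.22 112.16] obs (255, 294) (264, 215) (276, 120)
24.7 [259.52 297.62] [270.04 215.57] [283.01 114.81] obs (255, 294) (264, 215) (276, 120)
27 [252.88 301.79] [264.79 218.65] [279.46 116.72] obs (255, 294) (264, 215) (276, 120)
bias px [-0.65 -0.52]
h 27.950163894793295 dy,dz mm [0.2  8.02] expected dz=h*tan25 13.033161424142113
tip model final [ 0.44 -0.23  0.07]
```

```bash
python3 -m inch '{"dp":[[4,0,1],[6,0,2],[6,0,2],[3,0,1],[0,0,0]],"yaw":[0,0,0,0,0]}'
python3 - <<'E'
from h import *
avg(4)
c=bot.capture("scene");crop(c,240,95,70,60,9,"pics/s19.png",1.5)
c=bot.capture("top");crop(c,390,260,100,80,7,"pics/t19.png",1.5)
E
```

```text
time_s: 30.62
position: [0.3929, -0.2396, 0.1567]
tcp_rot: [[-0.002, -0.286, 0.958], [0.002, 0.958, 0.286], [-1.0, 0.002, -0.001]]
force: [-0.3, 0.3, -1.9]
opening: 0.25
t 30.82 F [ 0.17  0.34 -0.59] sd [0.37 0.33 0.53] P [ 393.19 -240.01  157.52] sd [0.1  0.17 0.26]
```

View pics/s19.png

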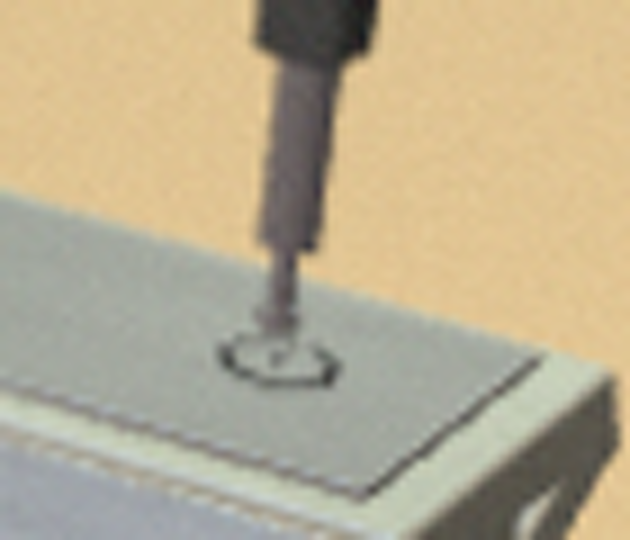

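View pics/t19.png

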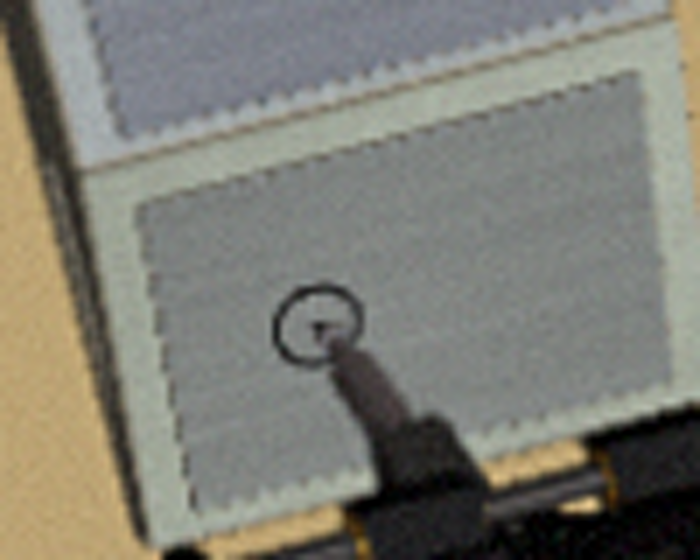

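```bash
cat > d.py <<'E'
from h import *
np.set_printoptions(precision=2,suppress=True)
def rel(ts,tt,ds,dt):
    c=bot.capture("scene");t=bot.capture("top");s=bot.read_state();R=s["tcp_rot"]
    T,e1=tri(c,ts,t,tt);D,e2=tri(c,ds,t,dt)
    print("tip",T*1000,e1*1000,"dot",D*1000,e2*1000,"diff tool mm",R.T@(D-T)*1000)
E
python3 - <<'E'
from d import *
S=lambda q:(240+(q[0]+.5)/9-.5,95+(q[1]+.5)/9-.5)
T=lambda q:(390+(q[0]+.5)/7-.5,260+(q[1]+.5)/7-.5)
rel(S((277,330)),T((334,339)),S((279,358)),T((318,327)))
rel(S((277,327)),T((336,341)),S((279,358)),T((318,327)))
rel(S((277,333)),T((332,337)),S((279,358)),T((318,327)))
E
```

```text
tip [ 443.44 -225.21   75.96] 0.12606060329285204 dot [ 446.64 -221.73   71.7 ] 0.7275334671613388 diff tool mm [4.26 2.42 4.06]
tip [ 442.88 -225.73   76.16] 0.06768553944972966 dot [ 446.64 -221.73   71.7 ] 0.7275334671613388 diff tool mm [4.46 2.76 4.74]
tip [ 444.   -224.68   75.76] 0.18452036304261255 dot [ 446.64 -221.73   71.7 ] 0.7275334671613388 diff tool mm [4.06 2.08 3.37]
```

```bash
python3 -m inch '{"dp":[[1.5,0.5,0.7],[2,0.5,0.9],[1.5,0,0.7],[0,0,0]],"yaw":[0,0,0,0]}'
python3 - <<'E'
from h import *
avg(8)
c=bot.capture("scene");crop(c,240,95,70,60,9,"pics/s20.png",1.5)
c=bot.capture("top");crop(c,415,285,50,45,14,"pics/t20.png",1.5)
E
```

```text
time_s: 31.55
position: [0.3951, -0.2383, 0.1525]
tcp_rot: [[-0.001, -0.286, 0.958], [0.001, 0.958, 0.286], [-1.0, 0.001, -0.0]]
force: [0.5, -0.3, -0.7]
opening: 0.246
t 31.95 F [ 0.13  0.01 -1.49] sd [0.48 0.59 0.52] P [ 395.18 -238.53  152.8 ] sd [0.04 0.09 0.12]
```

View pics/s20.png

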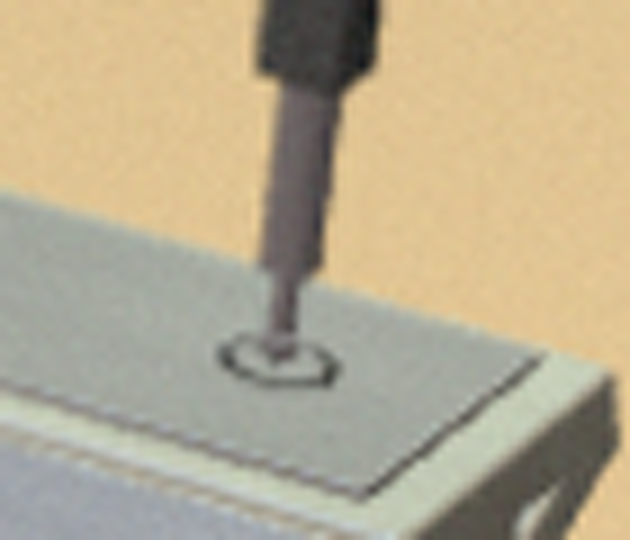

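View pics/t20.png

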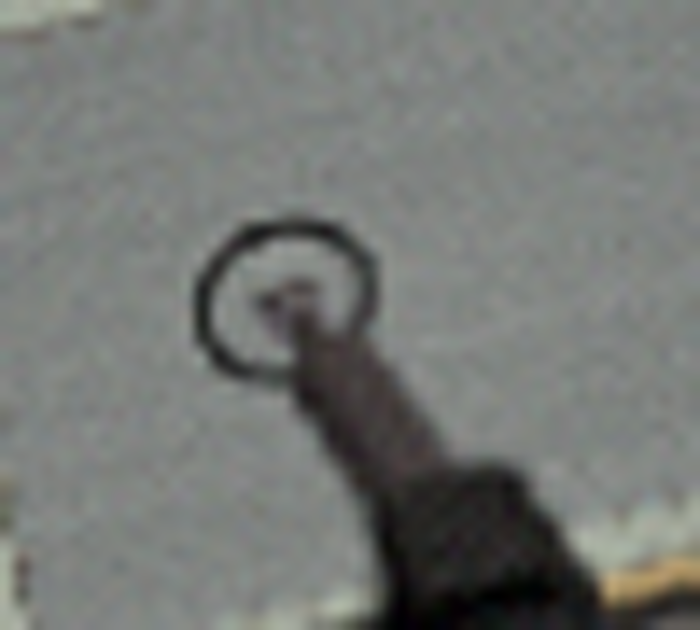

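```bash
python3 -m inch '{"dp":[[1,0,0.3],[1,0,0.3],[0,0,0]],"yaw":[0,0,0]}'
python3 - <<'E'
from h import *
avg(8)
E
python3 -m inch '{"dp":[[0.9,0,0.4],[0.9,0,0.4],[0,0,0]],"yaw":[0,0,0]}'
python3 - <<'E'
from h import *
avg(8)
E
```

```text
time_s: 32.3
position: [0.3957, -0.2383, 0.1507]
tcp_rot: [[-0.0, -0.286, 0.958], [0.0, 0.958, 0.286], [-1.0, 0.0, -0.0]]
force: [-0.7, -0.2, -1.6]
opening: 0.251
t 32.7 F [ 0.36 -0.14 -0.97] sd [0.37 0.64 0.38] P [ 395.75 -238.37  150.82] sd [0.02 0.03 0.05]
time_s: 32.95
position: [0.3966, -0.2382, 0.149]
tcp_rot: [[0.0, -0.286, 0.958], [-0.0, 0.958, 0.286], [-1.0, -0.0, 0.0]]
force: [-0.3, -0.5, -0.6]
opening: 0.248
t 33.35 F [-0.32 -0.15 -0.01] sd [0.53 0.32 0.63] P [ 396.57 -238.22  149.11] sd [0.02 0.01 0.02]
```

```bash
python3 -m inch '{"dp":[[0.9,0,0.42],[0.8,0,0.37],[0.4,0,0.2],[0,0,0]],"yaw":[0,0,0,0]}'
python3 - <<'E'
from h import *
F,P=avg(14)
s=bot.read_state();R=s["tcp_rot"];n=R@np.array([-np.cos(.436),0,-np.sin(.436)])
f=F-[0,0,-1.28];print("normal",f@n,"tool",R.T@f)
c=bot.capture("scene");crop(c,240,80,70,70,8,"pics/s21.png",1.5)
c=bot.capture("top");crop(c,415,285,50,45,14,"pics/t21.png",1.5)
E
```

```text
time_s: 33.68
position: [0.3975, -0.2379, 0.1469]
tcp_rot: [[-0.0, -0.286, 0.958], [-0.0, 0.958, 0.286], [-1.0, -0.0, -0.0]]
force: [-1.8, -0.5, 0.1]
opening: 0.25
t 34.38 F [-0.81 -0.67  0.64] sd [0.54 0.43 0.48] P [ 397.48 -237.92  146.99] sd [0.01 0.02 0.01]
normal 2.149936307922051 tool [-1.92134724 -0.41368494 -0.96689108]
```

View pics/s21.png

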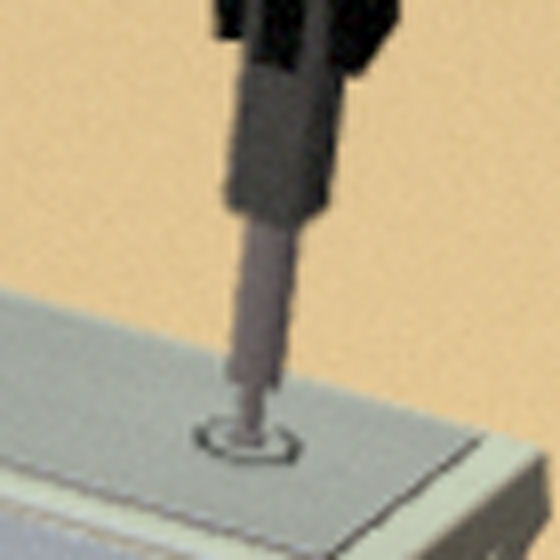

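View pics/t21.png

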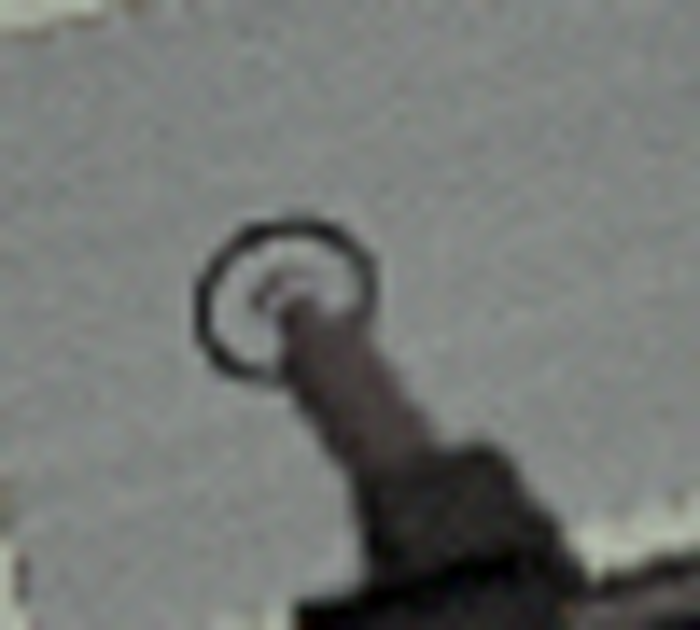

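```bash
python3 -m inch '{"dp":[[0.4,0,0.2],[0,0,0]],"yaw":[0,0]}'
python3 - <<'E'
from h import *
c=bot.capture("scene");s=bot.read_state();p=s["position"];R=s["tcp_rot"]
g=lambda q:np.array([240+(q[0]+.5)/8-.5,80+(q[1]+.5)/8-.5])
# line directions: shaft slope in image vs models
print("obs slope",(272-255.5)/(240-370))
for th in(21,23,25,27,29):
    t=np.radians(th);u=np.array([np.cos(t),0,np.sin(t)])
    f=lambda d:(proj(c,p+R@((np.array([-22,0,0])+u*(113-d))/1000))-[240,80])*8+3.5
    a,b=f(20),f(60);print(th,(b-a)[0]/(b-a)[1],f(0).round(0))
F,P=avg(14)
n=R@np.array([-np.cos(.436),0,-np.sin(.436)]);f=F-[0,0,-1.28];print("normal",f@n)
crop(c,240,60,70,60,10,"pics/s22.png",1.5)
E
```

```text
time_s: 34.65
position: [0.3977, -0.2378, 0.1465]
tcp_rot: [[0.0, -0.286, 0.958], [-0.0, 0.958, 0.286], [-1.0, -0.0, 0.0]]
force: [-0.5, -1.1, -0.2]
opening: 0.247
obs slope -0.12692307692307692
21 -0.10340401765043246 [264. 433.]
23 -0.11706090255859562 [258. 438.]
25 -0.1304814640957524 [252. 443.]
27 -0.1437039024206534 [246. 447.]
29 -0.15676434234631148 [239. 451.]
t 35.4 F [-0.74 -0.71  0.7 ] sd [0.36 0.36 0.54] P [ 397.67 -237.84  146.57] sd [0.01 0.01 0.01]
normal 2.186176590950879
```

View pics/s22.png

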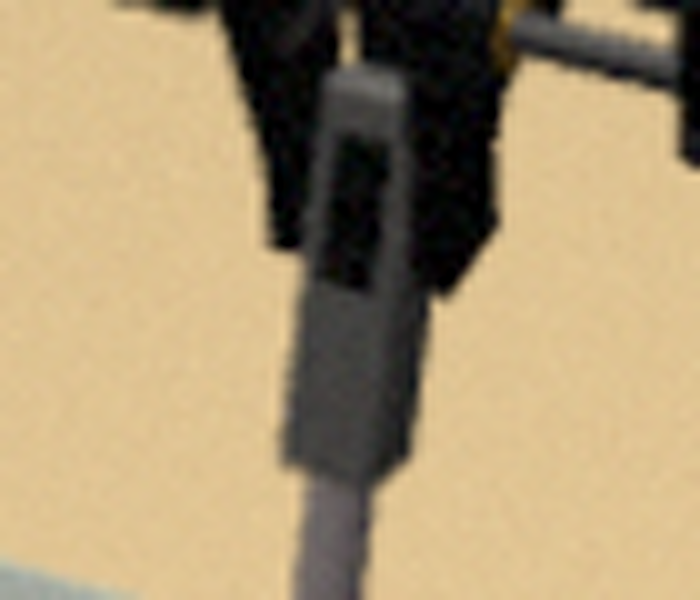

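Run:
```python
from h import *
F,P=avg(40)
R=bot.read_state()["tcp_rot"]
n=R@np.array([-np.cos(.436),0,-np.sin(.436)]);f=F-[0,0,-1.28];print("normal",f@n,R.T@f)
c=bot.capture("top");crop(c,415,285,50,45,14,"pics/t23.png",1.5)
c=bot.capture("scene");crop(c,245,105,50,45,14,"pics/s23.png",1.5)
```

```text
t 37.4 F [-0.65 -0.72  0.73] sd [0.43 0.41 0.44] P [ 397.67 -237.83  146.56] sd [0.01 0.01 0.01]
normal 2.171447717861205 [-2.01172338 -0.50074851 -0.82384719]
```

View pics/t23.png

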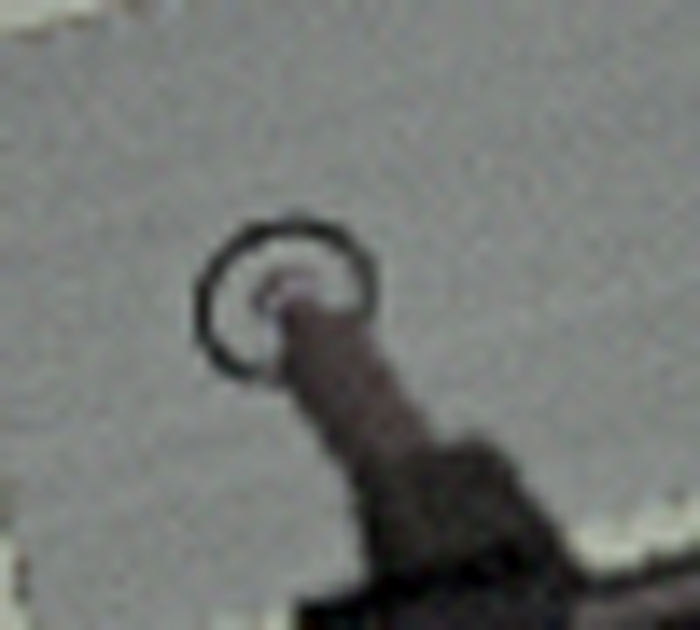

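View pics/s23.png

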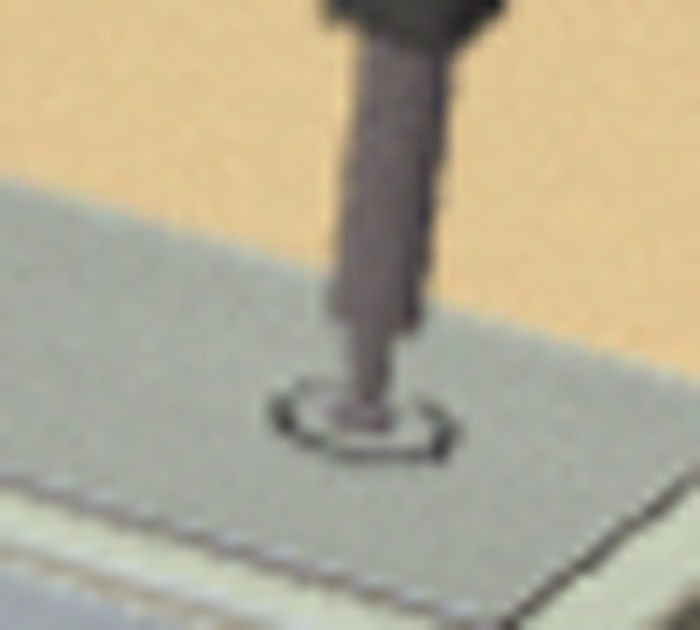

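```bash
python3 -m inch '{"dp":[[0.45,0,0.2],[0,0,0],[0,0,0],[0,0,0],[0,0,0],[0,0,0]],"yaw":[0,0,0,0,0,0]}'
python3 - <<'E'
from h import *
F,P=avg(30)
R=bot.read_state()["tcp_rot"]
n=R@np.array([-np.cos(.436),0,-np.sin(.436)]);f=F-[0,0,-1.28];print("normal",f@n,R.T@f)
c=bot.capture("scene");crop(c,0,0,640,480,1,"pics/s24.png",1.3)
E
```

```text
time_s: 38.0
position: [0.3979, -0.2378, 0.1461]
tcp_rot: [[0.0, -0.286, 0.958], [-0.0, 0.958, 0.286], [-1.0, -0.0, 0.0]]
force: [-0.4, -1.8, 0.9]
opening: 0.252
t 39.5 F [-0.76 -0.9   0.92] sd [0.44 0.48 0.46] P [ 397.85 -237.76  146.1 ] sd [0.01 0.01 0.01]
normal 2.4073929000917547 [-2.19618114 -0.6399124  -0.98662485]
```

View pics/s24.png

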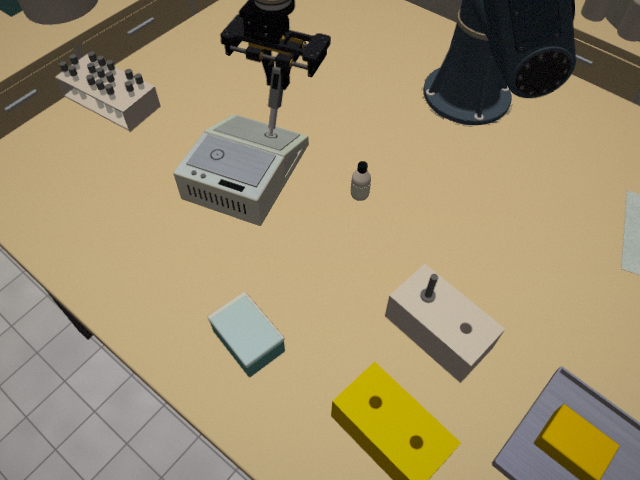

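The load along the plate's normal is 2.4 N, the tip is centred, and the slender probe, bottle and tip box haven't moved. Handing in.

```bash
python3 -c "
from rig import bot
print(bot.hand_in())"
```

```text
the job is handed in; nothing more can be done
None
```

The job is handed in at about 39.6 s of robot time, with the probe still held on the ring on the sloping plate. No verdict came back.

- **Level plate:** I held the probe upright in the ring for just over 2 s. The load was about 2.5 N, which is close to half pushed in, and the tip was centred in both camera views.
- **Tilting:** The moves cannot tilt the tool. I turned the probe about 25° in the grip by drawing its shaft against the outer edge of its own stand at about 4 N, in two goes.
- **Sloping plate:** The last average load along the plate's normal was about 2.4 N, or roughly 3.8 mm of tip travel. The pictures put the tilt at 24.5–25.8°, so it should be square to within about 1°. The tip was about 1–1.5 mm off the ring's centre at the last close look, before a final press of about 0.5 mm. I had held there for several seconds before handing in.
- **Other objects:** The slender probe, bottle and tip box looked unmoved in the last picture.

Checks that disagreed:
- **Fingertips:** They looked about 25 mm further back than described, so I gripped 12 mm deeper.
- **Warmer position:** The two fixed cameras differed by 3–6 mm on its position and height, so I lined up the tip directly against the rings in the pictures.
- **Slope load:** The measured force ran about 0.5 N below what the travel suggested. There was also a small unexplained sideways force of about 0.6 N.

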